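Turn the reversible grill plate and switch on

ROBOT

A 6-joint arm with a two-finger parallel gripper is mounted at the origin on a cart in front of the work surface, level with it; the furniture and walls round the work are solid. World frame = base frame: x ahead of the robot, y to its left, z up, the work surface at z = 0. Lengths are in m, angles in rad, forces in N, time in s.
With the tool pointing down it reaches from about 0.25 to 0.775 m from the base axis. Payload 4 kg.
Tool frame: the origin (TCP) lies midway between the tips of the shut fingers; the grasp point (between the pads) lies 19 mm behind it; z points along the fingers, y is the line along which they close (so a half turn about z gives the same grasp; the last joint's range is limited). The gripper opens to 94 mm and grips with 3 to 60 N. Pads are 16 mm wide; open, the fingers measure 119 mm over their backs; the gripper's body (75 mm by 177 mm) begins 78 mm behind the grasp point.
Start: joints at [-1.207, 0.087, 1.371, -0, 1.684, -0.103], TCP at [0.248, -0.491, 0.206] pointing down, gripper open.
Joint ranges: [-3.1, 3.1], [-0.76, 2.03], [0.27, 2.55], [-1.08, 4.22], [0.17, 2.65], [-2.57, 2.57]. Speed limits (rad/s): [2.79, 2.79, 3.14, 3.14, 3.14, 3.14].

INTERFACE

Orientations are given as a 3x3 rotation matrix whose columns are the frame's x, y, z axes.
In Python, from workcell import env gives the robot as it stands.
- The arm moves only by the tool arm_command, never from a script. Its argument "series" is one flat list of numbers, 7 for each row, row after row: the opening, from 0 (shut) to 1 (fully open), then the shift along the tool's x, y, z in units of 50 mm (1.0 is 50 mm), then the turn, a rotation vector about the tool's x, y, z in units of 5 degrees (1.0 is 5 degrees). In form: [gripper, x, y, z, ax, ay, az, gripper, x, y, z, ax, ay, az, ...]. A call has 1 to 8 rows; each row is the pose to reach, as a shift and turn from the pose commanded when the call began, along the tool's axes at that moment; what a row does not reach only later rows make up. A row lasts 1/10 s, in which the tool goes at most 50 mm and 8.59 degrees, less where a joint would pass 70% of its speed; a pose out of reach is approached as far as the arm can. A call with a gripper value outside its range is refused whole. The fingers move at their own pace and stop on an object; "newtons" is the grip in N (left out, the last holds). Time passes only in rows, so rows that repeat a pose let the fingers close. It gives the time, the measured TCP pose, the force, the opening and the grip force at its end, in the units of the state.
- env.sense(): the state, without advancing time (a new reading comes with each control period).
- env.grab_frame(name): name is "side" or "top" or "wrist"; returns the picture (384x512x3 uint8, red, green, blue); there is no depth.
- env.camera_info(name): a dict with "camera_matrix" (3x3 intrinsics, pixels), "T" (4x4, takes a point from camera to world coordinates). Camera axes: x right, y up, looking along -z (the intrinsics and any distortion apply to the point x, -y, -z); pixel columns grow to the right and rows downward; lengths in m; the calibration is good to about 2 mm. The wrist camera is an equidistant fisheye: a pixel r from the principal point sees the ray r / f radians off the axis. A picture is of the moment at which its call begins: read the wrist's pose just before it. camera_info takes no time and is no camera call; for the wrist camera it gives the pose at the moment of the call.
- env.close_job(): hands the job in; it is judged then, once.
The state is a dict: "time_s": time; "q": joint angles; "joint_vel": joint speeds; "joint_efforts": joint torques, N m; "eef_pos": TCP position; "eef_rot": TCP orientation; "ft_force": force on the tool from outside, world axes, zero at the start; "moment": the same for the moment, N m; "grip_width": opening from 0.0 (shut) to 1.0 (fully open); "finger_force": force on a finger pad.
Only numpy, scipy, OpenCV 4.12 (cv2) and the standard library are available. Lean on these libraries where they do the work, as an engineer would, in place of code of your own. Each camera call takes 0.05 s, during which the arm holds its last target. There are 200 camera calls.

TASK

The grill plate is on the small table grill with its smooth side up. Lift it off, turn it over and seat it again fully home on the two locating pins, lying flat with its ribbed side up, the large hole over the large pin and the small hole over the small pin. Only then let go of it and push the grill's black lever all the way over, away from the robot; leave the other things on the worktop standing where they are.

Things in the scene. Friction and masses are not known exactly. Their poses are not given: they have to be found in the camera images.
- grill_plate: Dark iron plate 64 mm wide (x), 116 long (y), 14 thick, 0.3 to 0.5 kg; 194 mm long with its two end handles. Origin at its centre, mid-thickness. z points out of the smooth face; the -z face has six ribs 4 mm high along y. Starts smooth side up on the grill, its x, y, z along the base's. Grip it across its width or by a handle bar.
- grill_base: Fixed steel table grill. Origin on the worktop under the deck's centre; x away from the robot, y to its left, z up. Housing 120 mm wide, y = -170 to +110 mm, top at z = 35 mm; on it the deck, 50 mm (x) by 100 mm (y), top at z = 60 mm, carries the plate (origin at z = 67 mm when seated, either side up). The plate overhangs the deck 7 mm on each long side; its handles are clear of it.
- big_pin (a point): foot of the large pin (16 mm across, upright, 8 mm high, the last 3 mm tapered) on the deck surface, at y = -38 mm of the grill base
- small_pin (a point): foot of the small pin (10 mm across, 8 mm high, tapered likewise) on the deck surface, at y = +30 mm of the grill base
- big_hole (a point): mid-thickness centre of the plate's large through hole (19 mm across), at x = 0, y = -38 mm of the plate
- small_hole (a point): mid-thickness centre of the plate's small through hole (13 mm across), at x = 0, y = +30 mm of the plate
- bar_big (a point): middle of the handle bar at the large-hole end: 10 mm round steel rod parallel to the plate's x, at y = -92 mm, mid-thickness; its two arms are 54 mm apart (centre lines); 29 mm free gap between bar and plate
- bar_small (a point): middle of the same kind of handle bar at the small-hole end, at y = +92 mm of the plate. Held by a bar at 20 to 30 N the plate turns about it under its own weight or when its far end is supported (a fast swing can slip out); 45 N holds it
- heat_lever (a joint): black lever near the -y end of the grill base, rad: 0 leans 0.6 rad toward the robot (off; starts at 0 to 0.15), 1.2 leans 0.6 rad away from it (on, at its stop). Hinge axis along the base's y at x = 0, y = -140 mm, z = 42 mm of the base. Stays where it is left; about 2 N at the tip moves it.
- lever_tip (a point): centre of the lever's cross grip (34 mm long along the base's y, 14 mm thick), 47 mm from the hinge
- tap_spout (a point): lower end of the sink's tall fixed tap, whose spout arches from here up to 0.37 m above the worktop and back to the wall; the sink bowl lies below it: pass on the robot's side of it. Left of the sink (y = 0.37 to 0.53 m, x = 0.38 to 0.60 m) the worktop is free
- salt_box: round wooden salt box, 85 mm across, 60 mm high; a bystander; origin at the centre of its underside
- pepper_mill: copper and black pepper mill, 53 mm across, 125 mm high; a bystander; origin at the centre of its underside
- spice_jar: small glass spice jar with a dark cap, 44 mm across, 105 mm high; a bystander; origin at the centre of its underside
- kitchen_timer: red and white kitchen timer, 64 mm across, 56 mm high; a bystander; origin at the centre of its underside
- tumbler: clear glass tumbler, 80 mm across, 91 mm high; a bystander; origin at the centre of its underside

How it is judged:
On the way, in this order (a step that is already met when the one before it is completed fails the run):
1. the plate is lifted off the pins (distance between big_hole and big_pin above 0.04 m), for 0.1 s.
2. the plate is turned ribbed side up (angle between grill_plate's own z axis and vertical above 2.8 rad), for 0.1 s.
3. the plate is seated on both pins, ribbed side up, and released (angle between grill_plate's own z axis and vertical above 3.05 rad and horizontal distance between big_hole and big_pin below 0.004 m and horizontal distance between small_hole and small_pin below 0.004 m and z of grill_plate in the frame of grill_base between 0.064 and 0.0695 m and linear speed of grill_plate below 0.02 m/s and contact force between the fingers and grill_plate below 0.1 N), for 0.2 s.
4. the lever is pushed fully over, away from the robot (value of joint heat_lever above 1.05 rad), for 0.1 s.
At the end, for the whole second after the job is handed in: The plate rests on the grill deck ribbed side up (within 0.09 rad of flat), large hole over large pin and small hole over small pin within 4 mm, its middle 64 to 69.5 mm above the grill's underside, released and at rest; the lever is past 1.05 rad of its 1.2 rad (all of step 3 and value of joint heat_lever above 1.05 rad); the robot touches nothing.
It fails at once if a bystander is moved more than 4 cm or tipped over (distance of any of salt_box, pepper_mill, spice_jar, kitchen_timer, tumbler from where it was at the start of the episode above 0.04 m or angle between any of salt_box, pepper_mill, spice_jar, kitchen_timer, tumbler's own z axis and vertical above 0.5 rad).
It also fails if it takes over 72 s, if anything falls off the work surface, if the arm or the gripper's body presses on something with over 40 N, if the wrist force passes 120 N, or if a joint passes its speed limit or range.

## Working session

There is one attempt and no reset: what is moved stays moved. The work goes in short steps, Python scripts to look and compute and a tool call to move; the robot and the scene stay as the last step left them, time stands still between calls to the robot, and variables do not carry over. Pictures are saved under pics/ and viewed, at most 10 in all, crops included, and the job is handed in when it is done.

Besides the shell and the picture viewer there is one more tool, called after ">>>" as a command line: name --argument value ..., lists and objects as JSON in quotes. arm_command: Moves the arm, as the interface text tells. Its arguments: {"type":"object","properties":{"series":{"type":"array"},"newtons":{"type":"number"}},"required":["series"]}

```bash
mkdir -p pics; ls
cat > h.py <<'E'
import numpy as np, cv2
from workcell import env
def snap(n,f):
    ci=env.camera_info(n); im=env.grab_frame(n)
    cv2.imwrite(f'pics/{f}.png',cv2.cvtColor(im,cv2.COLOR_RGB2BGR)); return im,ci
E
python3 - <<'E'
from h import *
np.set_printoptions(precision=4,suppress=True)
for n in ['side','top','wrist']:
    im,ci=snap(n,n+'0'); print(n,ci)
a=cv2.imread('pics/side0.png');b=cv2.imread('pics/top0.png')
print(env.sense())
E
```

```text
pics
side {'camera_matrix': array([[454.1121,   0.    , 251.6337],
       [  0.    , 454.1121, 194.2326],
       [  0.    ,   0.    ,   1.    ]]), 'T': array([[-0.9331,  0.1374, -0.3324, -0.0255],
       [-0.3588, -0.4193,  0.8339,  1.5541],
       [-0.0248,  0.8974,  0.4405,  0.9431],
       [ 0.    ,  0.    ,  0.    ,  1.    ]])}
top {'camera_matrix': array([[496.6992,   0.    , 254.5369],
       [  0.    , 496.6992, 192.5485],
       [  0.    ,   0.    ,   1.    ]]), 'T': array([[-0.1963,  0.7698, -0.6074, -0.7481],
       [-0.9806, -0.1539,  0.1218,  0.2903],
       [ 0.0002,  0.6195,  0.785 ,  1.8233],
       [ 0.    ,  0.    ,  0.    ,  1.    ]])}
wrist {'camera_matrix': array([[297.3186,   0.    , 254.4777],
       [  0.    , 297.3186, 191.7399],
       [  0.    ,   0.    ,   1.    ]]), 'T': array([[ 0.4513,  0.8679,  0.2077,  0.3066],
       [-0.8924,  0.4394,  0.1028, -0.4602],
       [-0.0021, -0.2318,  0.9728,  0.3817],
       [ 0.    ,  0.    ,  0.    ,  1.    ]])}
{'time_s': 0.15, 'q': array([-1.2071,  0.0878,  1.3719, -0.    ,  1.6836, -0.1031]), 'joint_vel': array([ 0.0014, -0.0027, -0.0058,  0.0002, -0.0006,  0.002 ]), 'joint_efforts': array([ -0.0003, -34.0647, -30.2794,   0.0717,   0.0305,  -0.0001]), 'eef_pos': array([ 0.2474, -0.4908,  0.2046]), 'eef_rot': array([[ 0.893 ,  0.45  , -0.0006],
       [ 0.45  , -0.893 ,  0.0016],
       [ 0.0002, -0.0017, -1.    ]]), 'ft_force': array([ 0.5431,  0.605 , -0.1468]), 'moment': array([ 0.0321, -0.0282, -0.0139]), 'finger_force': 0.0, 'grip_width': 0.9975912314147647}
```

View pics/side0.png

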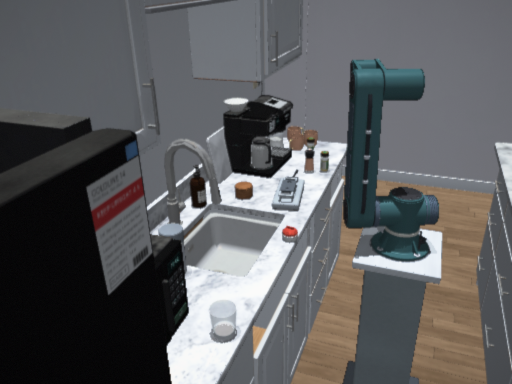

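View pics/top0.png

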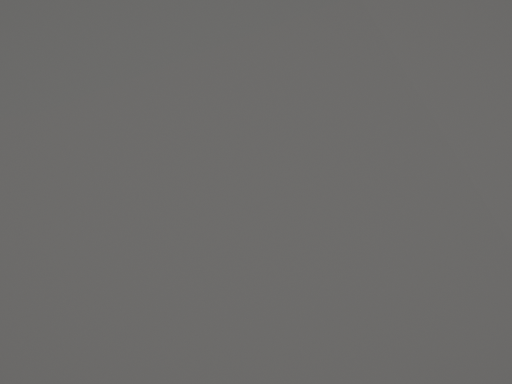

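The side view shows the grill near (289,190), the salt box (243,189), the timer (290,233), the tumbler (223,320), and the mill and jar (310,160)/(324,160). The top camera is blank grey, so it is blocked and I will not use it.

```bash
cat >> h.py <<'E'
def ray(n,ci,u,v):
    K=ci['camera_matrix'];T=ci['T'];x=(u-K[0,2])/K[0,0];y=(v-K[1,2])/K[1,1]
    if n=='wrist':
        r=np.hypot(x,y)+1e-12; d=np.array([x/r*np.sin(r),-y/r*np.sin(r),-np.cos(r)])
    else: d=np.array([x,-y,-1.])
    d=T[:3,:3]@d; return T[:3,3],d/np.linalg.norm(d)
def onz(n,ci,u,v,z):
    o,d=ray(n,ci,u,v); return o+d*(z-o[2])/d[2]
def proj(n,ci,p):
    K=ci['camera_matrix'];T=ci['T'];c=T[:3,:3].T@(np.asarray(p)-T[:3,3]);x,y,z=c[0],-c[1],-c[2]
    if n=='wrist':
        r=np.hypot(x,y);s=np.arctan2(r,z)/r
    else: s=1/z
    return K[0,0]*x*s+K[0,2],K[1,1]*y*s+K[1,2]
def tri(rays):
    A=0;b=0
    for o,d in rays:
        M=np.eye(3)-np.outer(d,d);A=A+M;b=b+M@o
    p=np.linalg.solve(A,b); return p,[np.linalg.norm((np.eye(3)-np.outer(d,d))@(p-o)) for o,d in rays]
E
python3 - <<'E'
from h import *
np.set_printoptions(precision=4,suppress=True)
c=env.camera_info('side')
for nm,u,v,z in [('grill',289,190,.06),('salt',243,195,0),('timer',290,240,0),('tumbler',223,334,0),('mill',310,170,0),('jar',324,171,0),('tap',215,205,.2),('tapbase',173,225,0)]:
    print(nm,onz('side',c,u,v,z))
a=cv2.imread('pics/side0.png')[140:250,220:350]
b=cv2.imread('pics/wrist0.png')
cv2.imwrite('pics/c1.png',np.hstack([cv2.resize(a,(390,330),interpolation=cv2.INTER_CUBIC),cv2.resize(b,(410,330))]))
E
```

```text
grill [ 0.497  -0.2098  0.06  ]
salt [ 0.7218 -0.2108  0.    ]
timer [0.3986 0.1    0.    ]
tumbler [0.4346 0.6545 0.    ]
mill [ 0.4982 -0.5958  0.    ]
jar [ 0.4258 -0.605   0.    ]
tap [0.628  0.2693 0.2   ]
tapbase [0.8941 0.1437 0.    ]
```

View pics/c1.png

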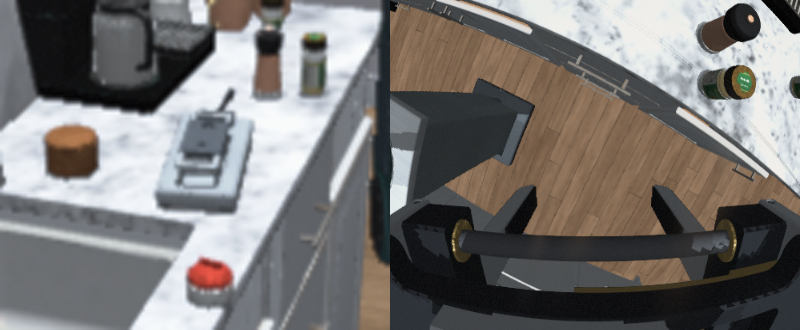

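The crop shows the grill with the plate and its handles; the lever is at the far (-y) end and the timer is in front of the sink. I'll bring the wrist camera over the grill, with the tool x axis turned to world -x.

```bash
cat >> h.py <<'E'
from scipy.spatial.transform import Rotation as Ro
def Rt(yaw,pitch=0): # tool down, tool x at yaw (deg), then pitched about tool x (deg)
    return (Ro.from_euler('z',yaw,degrees=True)*Ro.from_euler('x',180,degrees=True)*Ro.from_euler('x',pitch,degrees=True)).as_matrix()
def go(p,R,s=None):
    s=s or env.sense(); R0=s['eef_rot']; 
    return np.round(np.r_[R0.T@(np.asarray(p)-s['eef_pos'])/.05, Ro.from_matrix(R0.T@R).as_rotvec(degrees=True)/5],3)
E
python3 - <<'E'
from h import *
print(go([.48,-.2,.32],Rt(95)),go([.48,-.2,.32],Rt(180)))
E
```

```text
[ 6.7720e+00 -3.1040e+00 -2.3020e+00 -1.6000e-02 -1.3000e-02 -1.3651e+01] [ 6.7720e+00 -3.1040e+00 -2.3020e+00 -3.0000e-03 -2.6000e-02 -3.0651e+01]
```

>>> arm_command --series '[1,0.6,-0.3,-1.0,0,0,-1.6,1,1.5,-0.7,-2.0,0,0,-3.3,1,2.4,-1.1,-2.3,0,0,-5.0,1,3.3,-1.5,-2.3,0,0,-6.7,1,4.2,-1.9,-2.3,0,0,-8.4,1,5.1,-2.3,-2.3,0,0,-10.1,1,6.0,-2.75,-2.3,0,0,-11.8,1,6.77,-3.1,-2.3,0,0,-13.5]'

```text
time_s: 0.95
eef_pos: [0.4703, -0.2119, 0.3203]
eef_rot: [[-0.08, 0.997, -0.0], [0.997, 0.08, -0.0], [-0.0, -0.0, -1.0]]
ft_force: [0.7, -1.0, 0.5]
grip_width: 1.003
finger_force: 0.0
```

>>> arm_command --series '[1,0,0,0,0,0,-1.7,1,0,0,0,0,0,-3.4,1,0,0,0,0,0,-5.1,1,0,0,0,0,0,-6.8,1,0,0,0,0,0,-8.5,1,0,0,0,0,0,-10.2,1,0,0,0,0,0,-11.9,1,0,0,0,0,0,-13.6]'

```text
time_s: 1.75
eef_pos: [0.4694, -0.2136, 0.32]
eef_rot: [[-0.954, 0.299, -0.001], [0.299, 0.954, 0.0], [0.001, 0.0, -1.0]]
ft_force: [0.6, -0.1, -0.5]
grip_width: 1.001
finger_force: 0.0
```

>>> arm_command --series '[1,0,0,0,0,0,-1.7,1,0,0,0,0,0,-3.4,1,0,0,0,0,0,-3.6,1,0,0,0,0,0,-3.6]'

```text
time_s: 2.15
eef_pos: [0.4694, -0.2137, 0.3201]
eef_rot: [[-1.0, -0.002, -0.0], [-0.002, 1.0, 0.0], [0.0, 0.0, -1.0]]
ft_force: [-0.6, -0.0, 0.3]
grip_width: 1.0
finger_force: 0.0
```

Run:
```python
from h import *
np.set_printoptions(precision=4,suppress=True)
s=env.sense();print(s['time_s'],s['q'],s['eef_pos'],s['eef_rot'])
im,ci=snap('wrist','w1'); print(ci['T']); np.save('w1T.npy',ci['T'])
cv2.imwrite('pics/w1v.png',cv2.resize(cv2.imread('pics/w1.png'),(800,600),interpolation=cv2.INTER_CUBIC))
```

```text
2.15 [-0.5371  0.0172  1.2185 -0.0001  1.9064 -2.1096] [ 0.4694 -0.2137  0.3201] [[-1.     -0.0017 -0.0005]
 [-0.0017  1.      0.0002]
 [ 0.0005  0.0002 -1.    ]]
[[-0.0032 -0.9721 -0.2344  0.4012]
 [ 1.     -0.0028 -0.0017 -0.2134]
 [ 0.001  -0.2344  0.9721  0.4974]
 [ 0.      0.      0.      1.    ]]
```

View pics/w1v.png

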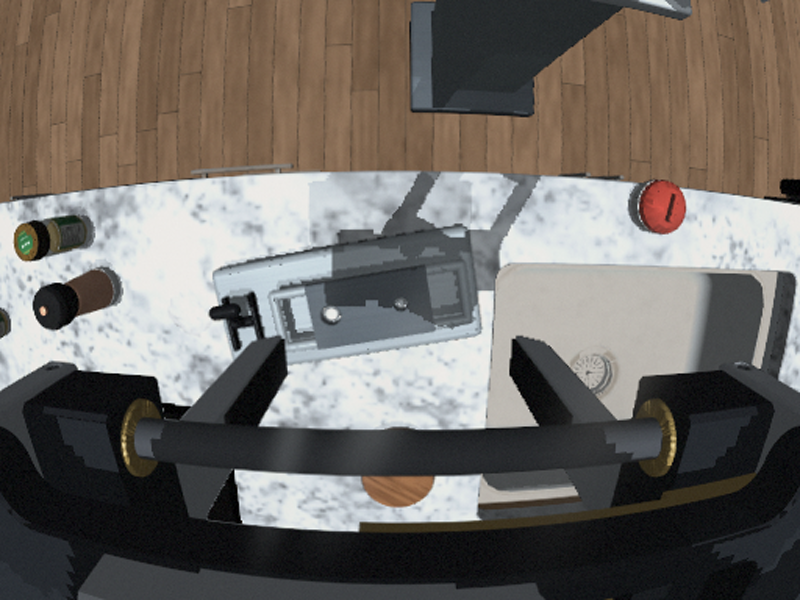

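The wrist view (scaled by 1.5625) shows the plate smooth side up, with its holes at about (331,315) (large) and (400,303) (small) and its bars at about (283,318) and (470,290). The lever is at (235,310). The grill is yawed a bit counterclockwise. I'll take a second, closer view and triangulate.

>>> arm_command --series '[1,-0.5,-0.2,0.6,0,0,0,1,-1.2,-0.2,1.2,0,0,0,1,-1.6,-0.2,1.6,0,0,0,1,-1.6,-0.2,1.6,0,0,0]'

```text
time_s: 2.6
eef_pos: [0.5494, -0.2223, 0.2348]
eef_rot: [[-1.0, -0.004, -0.008], [-0.004, 1.0, 0.005], [0.008, 0.005, -1.0]]
ft_force: [-1.3, -0.5, -0.5]
grip_width: 1.003
finger_force: 0.0
```

Run:
```python
from h import *
np.set_printoptions(precision=4,suppress=True)
s=env.sense();print(s['time_s'],s['eef_pos'])
im,ci=snap('wrist','w2'); np.save('w2T.npy',ci['T'])
K=ci['camera_matrix'];c1=dict(camera_matrix=K,T=np.load('w1T.npy'))
a=cv2.imread('pics/w1.png')
P=[onz('wrist',c1,u/1.5625,v/1.5625,.07) for u,v in [(331,315),(400,303),(283,318),(470,290)]]
print(np.array(P))
q=np.array([proj('wrist',ci,p) for p in P]);print(q)
c=q.mean(0).astype(int);print(c)
def crop(im,c,w=150,h=112):
    x0,y0=c[0]-w//2,c[1]-h//2; return im[y0:y0+h,x0:x0+w],(x0,y0)
A,oa=crop(a,(240,195));B,ob=crop(cv2.imread('pics/w2.png'),c,200,150)
print(oa,ob)
cv2.imwrite('pics/c2.png',cv2.resize(B,(800,600),interpolation=cv2.INTER_CUBIC))
```

```text
2.6 [ 0.5494 -0.2223  0.2348]
[[ 0.5196 -0.2766  0.07  ]
 [ 0.5075 -0.2103  0.07  ]
 [ 0.523  -0.3244  0.07  ]
 [ 0.4946 -0.1439  0.07  ]]
[[206.6849 155.8388]
 [263.7043 145.4005]
 [167.4639 159.1999]
 [320.6052 135.4721]]
[239 148]
(165, 139) (np.int64(139), np.int64(73))
```

View pics/c2.png

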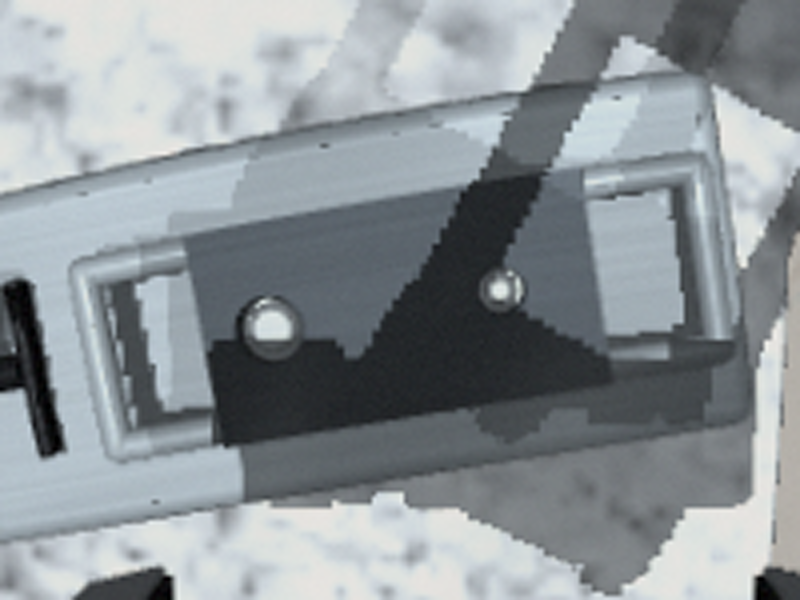

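The close crop (4x) shows the holes at (270,328) and (502,290), with the pins centred in them. The bars' mid-lines are at about (103,360) and (715,260), and the plate corners at (185,238), (583,168), (612,382) and (215,445).

Run:
```python
from h import *
np.set_printoptions(precision=4,suppress=True)
K=env.camera_info('wrist')['camera_matrix']
C=[dict(camera_matrix=K,T=np.load(f'w{i}T.npy')) for i in (1,2)]
I=[cv2.cvtColor(cv2.imread(f'pics/w{i}.png'),cv2.COLOR_BGR2GRAY) for i in (1,2)]
f=lambda u,v:(139+(u+.5)/4-.5,73+(v+.5)/4-.5)
def blob(i,u,v,r):
    u,v=int(round(u)),int(round(v)); w=I[i][v-r:v+r+1,u-r:u+r+1].astype(float)
    n,l,st,ce=cv2.connectedComponentsWithStats((w>130).astype('uint8'))
    k=1+np.argmax([st[j,4] for j in range(1,n)]); return ce[k]+[u-r,v-r],st[k,4]
X=[]
for nm,(u,v) in dict(big=(270,328),small=(502,290)).items():
    p2=f(u,v); g=onz('wrist',C[1],*p2,.07); p1=proj('wrist',C[0],g)
    b1,b2=blob(0,*p1,6),blob(1,*p2,8); 
    p,e=tri([ray('wrist',C[0],*b1[0]),ray('wrist',C[1],*b2[0])])
    h=onz('wrist',C[1],*p2,.074);print(nm,b1,b2,'tri',p,e,'rim',h); X.append(h)
cs=np.array([onz('wrist',C[1],*f(u,v),.074) for u,v in [(185,238),(583,168),(612,382),(215,445)]])
print(cs,'sides',np.linalg.norm(cs-np.roll(cs,-1,0),axis=1),'centre',cs.mean(0))
bars=np.array([onz('wrist',C[1],*f(u,v),.069) for u,v in [(103,360),(715,260)]]);print('bars',bars,np.linalg.norm(bars[1]-bars[0]),bars.mean(0))
for d in [X[1]-X[0],cs[1]-cs[0],cs[2]-cs[3],bars[1]-bars[0]]: print('yaw',np.degrees(np.arctan2(-d[0],d[1])),np.linalg.norm(d))
```

```text
big (array([211.8182, 200.3377]), np.int32(77)) (array([206.2436, 153.4487]), np.int32(78)) tri [ 0.5163 -0.276   0.0751] [np.float64(0.00022374260291216084), np.float64(0.00022374260291222015)] rim [ 0.5178 -0.2766  0.074 ]
small (array([256.    , 194.3636]), np.int32(11)) (array([263.6667, 145.0417]), np.int32(24)) tri [ 0.5067 -0.2105  0.0759] [np.float64(0.00011377085046953078), np.float64(0.00011377085046950223)] rim [ 0.5069 -0.21    0.074 ]
[[ 0.4913 -0.3011  0.074 ]
 [ 0.4717 -0.1874  0.074 ]
 [ 0.5332 -0.1779  0.074 ]
 [ 0.5522 -0.2939  0.074 ]] sides [0.1155 0.0622 0.1176 0.0613] centre [ 0.5121 -0.2401  0.074 ]
bars [[ 0.5272 -0.3288  0.069 ]
 [ 0.4973 -0.1475  0.069 ]] 0.18373172302018229 [ 0.5123 -0.2381  0.069 ]
yaw 9.269281150836086 0.06744422465923676
yaw 9.759820782965956 0.1154607703155118
yaw 9.307807300838796 0.11758700802840705
yaw 9.357705871687202 0.18373172302018229
```

Run:
```python
from h import *
print(go([.4971,-.1485,.12],Rt(189.35)))
```

```text
[ 1.021  1.485  2.363  0.033 -0.058 -1.827]
```

>>> arm_command --series '[0.34,0.4,0.5,0.6,0,0,-0.9,0.34,0.8,1.1,1.3,0,0,-1.83,0.34,1.02,1.48,2.0,0,0,-1.83,0.34,1.02,1.48,2.36,0,0,-1.83,0.34,1.02,1.48,2.36,0,0,-1.83]'

```text
time_s: 3.15
eef_pos: [0.496, -0.1488, 0.1215]
eef_rot: [[-0.987, -0.163, -0.003], [-0.163, 0.987, 0.001], [0.003, 0.001, -1.0]]
ft_force: [0.1, 0.1, 1.3]
grip_width: 0.608
finger_force: 0.0
```

Run:
```python
from h import *
np.set_printoptions(precision=4,suppress=True)
s=env.sense();print(s['eef_pos'],s['grip_width']);print(go([.4971,-.1485,.05],Rt(189.35)))
im,ci=snap('wrist','w3')
f=cv2.imread('pics/w3.png');g=proj('wrist',ci,[.4971,-.1485,.067]);print(g)
u,v=map(int,g);w=f[v-75:v+75,u-100:u+100].copy();cv2.circle(w,(100,75),2,(0,0,255),-1)
cv2.imwrite('pics/c3.png',cv2.resize(w,(800,600)))
```

```text
[ 0.496  -0.1488  0.1215] 0.6079663696309401
[-0.027  0.001  1.43   0.014 -0.032  0.003]
(np.float64(253.4588238948954), np.float64(207.8911991956781))
```

View pics/c3.png

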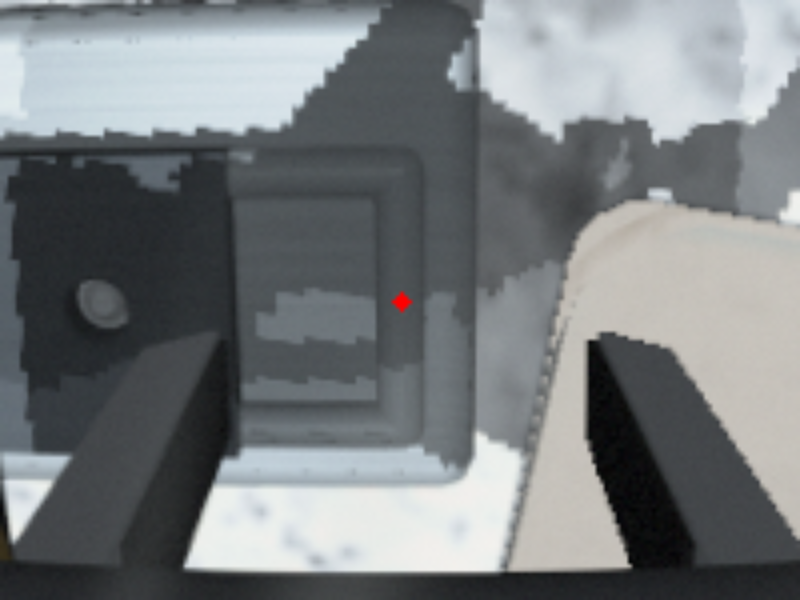

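The bar lies exactly under the predicted red dot (400,300), with the arms centred on it. The fingers are still closing to their preset, so I'll wait, then descend and grip.

>>> arm_command --series '[0.34,0,0,0,0,0,0,0.34,0,0,0.2,0,0,0,0.34,0,0,0.4,0,0,0,0.34,0,0,0.4,0,0,0,0.34,0,0,0.7,0,0,0,0.34,0,0,1.1,0,0,0,0.34,0,0,1.41,0,0,0,0.34,0,0,1.41,0,0,0]' --newtons 45

```text
time_s: 4.0
eef_pos: [0.4963, -0.1489, 0.0492]
eef_rot: [[-0.987, -0.163, -0.005], [-0.163, 0.987, 0.002], [0.005, 0.003, -1.0]]
ft_force: [-0.3, -0.1, -1.0]
grip_width: 0.337
finger_force: 0.0
```

>>> arm_command --series '[0,0,0,0,0,0,0,0,0,0,0,0,0,0,0,0,0,0,0,0,0,0,0,0,0,0,0,0,0,0,0,0,0,0,0,0,0,0,0,0,0,0]' --newtons 45

```text
time_s: 4.6
eef_pos: [0.499, -0.1498, 0.0531]
eef_rot: [[-0.987, -0.163, 0.002], [-0.163, 0.987, -0.001], [-0.002, -0.001, -1.0]]
ft_force: [0.5, 0.6, 4.6]
grip_width: 0.092
finger_force: 45.0
```

>>> arm_command --series '[0,0,0,-0.15,0,0,0,0,0,0,-0.35,0,0,0,0,0,0,-0.8,0,0,0,0,0,0,-1.5,0,0,0,0,0,0,-2.4,0,0,0,0,0,0,-3.4,0,0,0,0,0,0,-4.4,0,0,0,0,0,0,-5.2,0,0,0]'

```text
time_s: 5.4
eef_pos: [0.4978, -0.1493, 0.3148]
eef_rot: [[-0.987, -0.163, 0.001], [-0.163, 0.987, -0.0], [-0.001, -0.0, -1.0]]
ft_force: [1.2, -0.3, -4.3]
grip_width: 0.091
finger_force: 45.0
```

>>> arm_command --series '[0,0,0,-0.3,0,0,0,0,0,0,-0.3,0,0,0,0,0,0,-0.3,0,0,0,0,0,0,-0.3,0,0,0]'

```text
time_s: 5.8
eef_pos: [0.4974, -0.1492, 0.3242]
eef_rot: [[-0.987, -0.163, -0.005], [-0.163, 0.987, 0.002], [0.004, 0.003, -1.0]]
ft_force: [0.6, -0.5, -3.5]
grip_width: 0.093
finger_force: 45.0
```

Run:
```python
from h import *
np.set_printoptions(precision=4,suppress=True)
s=env.sense();print(s['eef_pos'],s['grip_width'],s['ft_force'],s['moment'],s['q'])
snap('wrist','w4');a=snap('side','s4')[0]
b=cv2.resize(cv2.imread('pics/w4.png'),(400,300));c=cv2.resize(cv2.imread('pics/s4.png')[110:260,200:400],(400,300))
cv2.imwrite('pics/c4.png',np.hstack([b,c]))
```

```text
[ 0.4974 -0.1492  0.3242] 0.09346173177130256 [ 0.5708 -0.5122 -3.4933] [ 0.3396 -0.135   0.0077] [-0.4007  0.0302  1.1973  0.0001  1.9194 -2.1354]
```

View pics/c4.png

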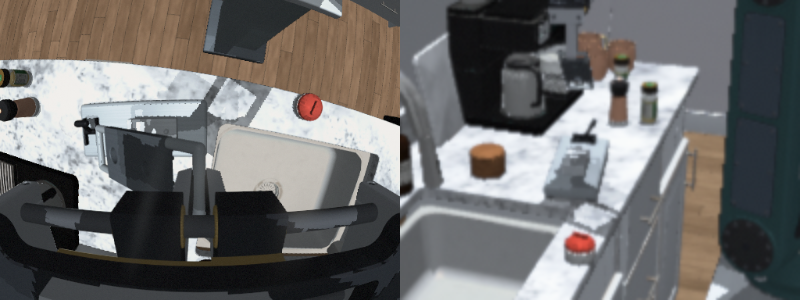

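The left (wrist) image shows the plate held level by its small-hole bar, clear above the grill. The side crop shows the bystanders in place. Now I'll loosen the grip so the plate pivots down to hang.

>>> arm_command --series '[0,0,0,0,0,0,0,0,0,0,0,0,0,0,0,0,0,0,0,0,0,0,0,0,0,0,0,0]' --newtons 30

```text
time_s: 6.3
eef_pos: [0.4982, -0.1496, 0.3269]
eef_rot: [[-0.987, -0.163, 0.0], [-0.163, 0.987, -0.0], [0.0, -0.0, -1.0]]
ft_force: [0.5, -0.2, -3.8]
grip_width: 0.091
finger_force: 30.0
```

Run:
```python
from h import *
np.set_printoptions(precision=4,suppress=True)
s=env.sense();print(s['time_s'],s['grip_width'],s['ft_force'],s['moment'],s['finger_force'])
```

```text
6.3 0.09075482657564564 [ 0.4945 -0.1611 -3.8347] [ 0.1675 -0.1124 -0.036 ] 29.996007084846497
```

>>> arm_command --series '[0,0,0,0,0,0,0,0,0,0,0,0,0,0,0,0,0,0,0,0,0,0,0,0,0,0,0,0,0,0,0,0,0,0,0,0,0,0,0,0,0,0]' --newtons 26

```text
time_s: 6.9
eef_pos: [0.4982, -0.1496, 0.3269]
eef_rot: [[-0.987, -0.163, 0.0], [-0.163, 0.987, -0.0], [-0.0, -0.0, -1.0]]
ft_force: [-0.5, -0.4, -3.2]
grip_width: 0.097
finger_force: 26.0
```

Run:
```python
from h import *
np.set_printoptions(precision=4,suppress=True)
s=env.sense();print(s['time_s'],s['grip_width'],s['ft_force'],s['moment'],s['finger_force'])
print(go([.40,.0,.36],Rt(150)),go([.38,.45,.36],Rt(90)))
```

```text
6.9 0.09747278159437647 [-0.5174 -0.3583 -3.2452] [ 0.2821 -0.1309  0.0115] 25.996181666851044
[ 1.45   3.273 -0.661 -0.001  0.001  7.879] [ 0.375 12.217 -0.662 -0.001  0.001 19.879]
```

Run:
```python
from h import *
np.set_printoptions(precision=4,suppress=True)
M=[]
for i in range(5):
    im,ci=snap('wrist','w5'); s=env.sense(); M.append(s['moment'])
print(np.array(M))
a=cv2.imread('pics/w4.png',0);b=cv2.imread('pics/w5.png',0)
bar=np.array([.4973,-.1493,.341]);yd=np.array([-.163,.987,0]);g=np.array([.987,.163,0])
for th in range(0,91,15):
    d=-yd*np.cos(np.radians(th))+np.array([0,0,-1])*np.sin(np.radians(th))
    u,v=proj('wrist',ci,bar+d*.184);u0,v0=proj('wrist',ci,bar+d*.092)
    print(th,'bigbar px',(u,v),'centre',(u0,v0),'gray',b[int(v0)-4:int(v0)+5,int(u0)-4:int(u0)+5].mean())
d=cv2.absdiff(a,b);ys,xs=np.where(d>40);print('changed',len(xs),np.percentile(xs,[5,50,95]),np.percentile(ys,[5,50,95]))
```

```text
[[ 0.2534 -0.1394  0.0127]
 [ 0.2086 -0.0947  0.0051]
 [ 0.2877 -0.1269 -0.0159]
 [ 0.2261 -0.0878 -0.0184]
 [ 0.2045 -0.1124 -0.0017]]
0 bigbar px (np.float64(13.516662615290244), np.float64(226.84588447547137)) centre (np.float64(110.4950322177516), np.float64(233.8342726754889)) gray 222.679012345679
15 bigbar px (np.float64(52.65570628953438), np.float64(209.51265794387547)) centre (np.float64(128.65973024229788), np.float64(221.93377530777906)) gray 216.59259259259258
30 bigbar px (np.float64(92.4960777711843), np.float64(197.10507679473153)) centre (np.float64(150.42733474513415), np.float64(212.8191983342502)) gray 232.7283950617284
45 bigbar px (np.float64(132.69544556935045), np.float64(188.36944630622975)) centre (np.float64(174.58384070333233), np.float64(206.1040672794733)) gray 155.17283950617283
60 bigbar px (np.float64(173.08337840964705), np.float64(182.56485429532637)) centre (np.float64(200.29108065599615), np.float64(201.50590961956183)) gray 46.25925925925926
75 bigbar px (np.float64(213.5673422117049), np.float64(179.25837481094356)) centre (np.float64(226.931135303517), np.float64(198.83584460097876)) gray 38.77777777777778
90 bigbar px (np.float64(254.09064690648015), np.float64(178.2222539876443)) centre (np.float64(254.00830013046755), np.float64(197.98600003076854)) gray 79.90123456790124
changed 10403 [ 10. 165. 420.] [ 78. 190. 314.]
```

>>> arm_command --series '[0,0,0,0,0,0,0,0,0,0,0,0,0,0,0,0,0,0,0,0,0,0,0,0,0,0,0,0,0,0,0,0,0,0,0]' --newtons 21

```text
time_s: 7.65
eef_pos: [0.4983, -0.1496, 0.327]
eef_rot: [[-0.987, -0.163, 0.0], [-0.163, 0.987, -0.0], [-0.0, -0.0, -1.0]]
ft_force: [-0.5, -0.3, -3.7]
grip_width: 0.096
finger_force: 21.0
```

Run:
```python
from h import *
M=[]
for i in range(4):
    im,ci=snap('wrist','w6'); s=env.sense(); M.append(s['moment'])
print(np.array(M).mean(0),s['time_s'],s['grip_width'])
cv2.imwrite('pics/c6.png',np.hstack([cv2.resize(cv2.imread(f'pics/{n}.png')[100:330,80:400],(400,288)) for n in ('w5','w6')]))
```

```text
[ 0.20989094 -0.14571661 -0.00596584] 7.85 0.10055367167179399
```

View pics/c6.png

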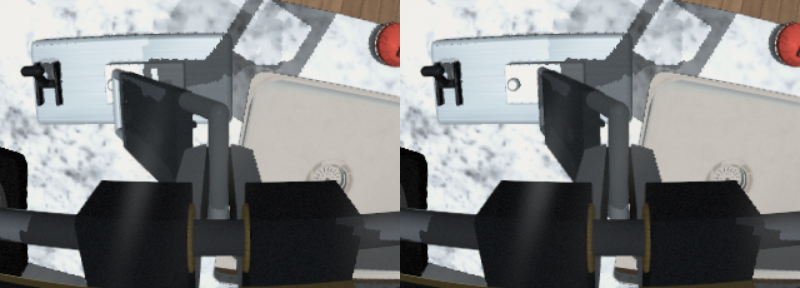

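Left and right (at 26 N and 21 N) show the plate hanging about 65-70° down and held by friction. I'll tighten to 45 N and carry it to the free worktop left of the sink, turning the tool to yaw 90 on the way.

Run:
```python
from h import *
print(go([.42,.15,.335],Rt(139.35)))
```

```text
[ 5.6600e-01  6.1670e+00 -1.6200e-01 -1.0000e-03  0.0000e+00  1.0009e+01]
```

>>> arm_command --series '[0,0,0,0,0,0,0,0,0,0,0,0,0,0,0,0.05,0.5,-0.16,0,0,1.0,0,0.15,1.5,-0.16,0,0,2.5,0,0.27,2.7,-0.16,0,0,4.3,0,0.37,3.9,-0.16,0,0,6.2,0,0.47,5.1,-0.16,0,0,8.1,0,0.57,6.17,-0.16,0,0,10]' --newtons 45

```text
time_s: 8.65
eef_pos: [0.4349, 0.0935, 0.3353]
eef_rot: [[-0.835, 0.55, 0.002], [0.55, 0.835, 0.0], [-0.001, 0.001, -1.0]]
ft_force: [0.4, 0.5, -4.2]
grip_width: 0.094
finger_force: 45.0
```

Run:
```python
from h import *
print(env.sense()['q'],go([.47,.45,.335],Rt(90)))
```

```text
[ 8.41168156e-02 -1.37203398e-01  1.33457674e+00  1.80070503e-05
  1.94264311e+00 -9.04531329e-01] [3.3340e+00 6.3420e+00 8.0000e-03 1.7000e-02 7.0000e-03 1.1329e+01]
```

>>> arm_command --series '[0,0.4,0.7,0,0,0,1.4,0,0.9,1.5,0,0,0,2.8,0,1.4,2.3,0,0,0,4.3,0,1.9,3.1,0,0,0,5.8,0,2.4,3.9,0,0,0,7.3,0,2.9,4.7,0,0,0,8.8,0,3.15,5.2,0,0,0,9.87,0,3.15,5.2,0,0,0,9.87]'

```text
time_s: 9.45
eef_pos: [0.4449, 0.3996, 0.3329]
eef_rot: [[-0.136, 0.991, -0.002], [0.991, 0.136, 0.0], [0.0, -0.002, -1.0]]
ft_force: [0.3, 0.2, -3.1]
grip_width: 0.092
finger_force: 45.0
```

>>> arm_command --series '[0,0,0,0,0,0,0,0,0,0,0,0,0,0]'

```text
time_s: 9.65
eef_pos: [0.4455, 0.3949, 0.3353]
eef_rot: [[-0.132, 0.991, 0.001], [0.991, 0.132, -0.0], [-0.0, 0.001, -1.0]]
ft_force: [0.4, 0.1, -2.6]
grip_width: 0.088
finger_force: 45.0
```

Run:
```python
from h import *
np.set_printoptions(precision=4,suppress=True)
s=env.sense();print(s['time_s'],s['q'],s['eef_pos'],s['eef_rot'],s['moment'])
im,ci=snap('wrist','w7');np.save('w7T.npy',ci['T']);snap('side','s7')
for z in (.344,.15,0): print(z,proj('wrist',ci,[.47,.45,z]))
cv2.imwrite('pics/c7.png',np.hstack([cv2.resize(cv2.imread('pics/w7.png'),(450,338)),cv2.resize(cv2.imread('pics/s7.png')[150:380,100:338],(350,338))]))
```

```text
9.65 [ 0.6305  0.205   0.9822 -0.0007  1.9541  0.4979] [0.4455 0.3949 0.3353] [[-0.132   0.9913  0.0006]
 [ 0.9913  0.132  -0.0004]
 [-0.0004  0.0006 -1.    ]] [-0.0198 -0.2027  0.0408]
0.344 (np.float64(310.5947971247), np.float64(151.62866379144467))
0.15 (np.float64(280.6621424496729), np.float64(135.57443874935092))
0 (np.float64(272.8716506817816), np.float64(131.49482743326962))
```

View pics/c7.png

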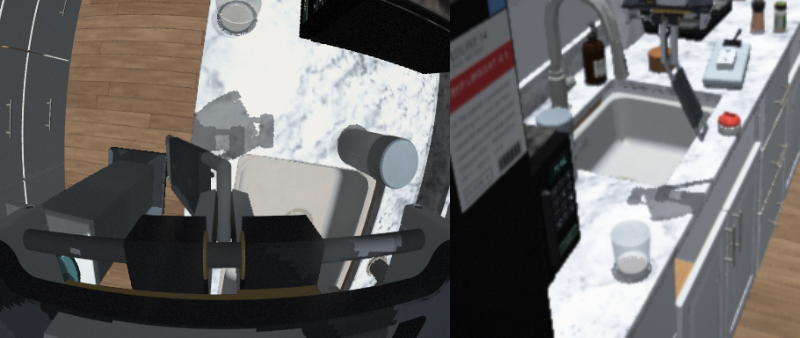

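The wrist image (left) shows the plate hanging from the bar on the robot's side, with free white worktop ahead. A grey canister stands at (375,150) beyond the free area. The side crop shows the plate about 20° short of vertical and leaning toward the robot. Next I'll pitch the tool outward by 50°.

```bash
cat >> h.py <<'E'
def bar(bx,by,bz,p,yaw=90,off=.015):
    R=Rt(yaw,p); return np.array([bx,by,bz])+off*R[:,2],R
E
python3 - <<'E'
from h import *
np.set_printoptions(suppress=True)
c=dict(camera_matrix=env.camera_info('wrist')['camera_matrix'],T=np.load('w7T.npy'))
print('canister base',onz('wrist',c,398,160,0))
print(go(*bar(.48,.45,.30,0)),'then pitch, in new frame:')
p,R=bar(.48,.45,.30,0);s=dict(eef_pos=p,eef_rot=R)
print(go(*bar(.49,.45,.25,-25),s),go(*bar(.49,.45,.25,-50),s))
E
```

```text
canister base [0.71243008 0.43728713 0.        ]
[ 1.007  0.827  1.014  0.013 -0.002  1.507] then pitch, in new frame:
[ 0.     0.327  0.972 -5.     0.    -0.   ] [  0.      0.43    0.893 -10.      0.     -0.   ]
```

>>> arm_command --series '[0,0.4,0.3,0.4,0,0,0.7,0,0.8,0.65,0.8,0,0,1.3,0,1.0,0.83,1.0,0,0,1.5,0,1.0,0.83,1.0,0,0,1.5]'

```text
time_s: 10.15
eef_pos: [0.4799, 0.4503, 0.2814]
eef_rot: [[-0.002, 1.0, -0.004], [1.0, 0.002, -0.004], [-0.004, -0.004, -1.0]]
ft_force: [-0.4, -0.0, -4.2]
grip_width: 0.091
finger_force: 45.0
```

>>> arm_command --series '[0,0,0.1,0.3,-1.0,0,0,0,0,0.2,0.6,-2.5,0,0,0,0,0.3,0.9,-4.0,0,0,0,0,0.35,0.95,-5.5,0,0,0,0,0.39,0.94,-7.0,0,0,0,0,0.41,0.92,-8.5,0,0,0,0,0.43,0.9,-10,0,0,0,0,0.43,0.9,-10,0,0]'

```text
time_s: 10.95
eef_pos: [0.497, 0.4479, 0.2341]
eef_rot: [[-0.003, 0.649, 0.761], [1.0, 0.008, -0.003], [-0.008, 0.761, -0.649]]
ft_force: [-2.3, -0.2, -5.1]
grip_width: 0.09
finger_force: 45.0
```

Run:
```python
from h import *
np.set_printoptions(precision=4,suppress=True)
s=env.sense();print(s['time_s'],s['q'],s['eef_pos'],s['eef_rot'],s['ft_force'],s['moment'],s['grip_width'])
a,ci=snap('side','s8')
B=s['eef_pos']-.015*s['eef_rot'][:,2];print('bar',B,proj('side',ci,B))
for ph in (90,80,70,60,50,40):
    e=B+.184*np.array([np.cos(np.radians(ph)),0,-np.sin(np.radians(ph))]); print(ph,proj('side',ci,e))
g=cv2.cvtColor(a,cv2.COLOR_RGB2GRAY);u,v=map(int,proj('side',ci,B));print(u,v)
for r in range(v,v+85,4): print(r,''.join('#' if x<75 else ('+' if x<120 else '.') for x in g[r,u-50:u+45]))
```

```text
10.95 [ 0.9847  0.0246  1.6253 -0.803   1.0833  1.2194] [0.497  0.4479 0.2341] [[-0.0028  0.6487  0.761 ]
 [ 1.      0.0079 -0.003 ]
 [-0.0079  0.761  -0.6487]] [-2.3434 -0.2378 -5.1348] [-0.2012  1.4489 -0.1338] 0.08995600894361322
bar [0.4856 0.448  0.2438] (np.float64(231.32465561722145), np.float64(224.53662525900268))
90 (np.float64(233.83667498267494), np.float64(273.49412730681297))
80 (np.float64(224.8463877667252), np.float64(270.89386591916997))
70 (np.float64(216.13642507135344), np.float64(267.0042261412929))
60 (np.float64(207.91692167287), np.float64(261.9376340343252))
50 (np.float64(200.38427212914348), np.float64(255.82594765367762))
40 (np.float64(193.72052443760643), np.float64(248.81887081443048))
231 224
224 .........+++++###+......+++++++++++....++++++++++++++++##+++++++++++++++#+++##++...++##########
228 .....+++++###+.......++++++++++++++....++++++.....+++++++++++++++++++++++++++++###+++++########
232 +##+++##++.......++++++++++++++++++....+++++++++++++++++++++++++++++++++++++++++++####++#######
236 #####+.......++++++++++++++++++++++....+++++++####+++++++++++
[... 1134 characters left out ...]

284 #+##+................................++++++++++++++..........................................++
288 #####+............................++..++++++++++++..+......................................++..
292 #####+......................................++..+++++++..+++.......+++++++++++++.........++....
296 #####+...........................................................++++++++++++++++++++++++......
300 ######+.....................................................................+++++++++++........
304 #######.........................................................................+++++..........
308 #######+.......................................................................++++............
```

The dark plate streak ends near (211,268), so it is about 65° steep with its far end away from the robot, as planned. Now I'll compute the lay-down arc.

Run:
```python
from h import *
np.set_printoptions(precision=3,suppress=True)
s=env.sense();r=np.radians;xe=.58
print('touch',go(*bar(.502,.45,.185,-50),s))
for ph,p in [(62,-50),(55,-48),(48,-46),(41,-43),(34,-40),(27,-36),(20,-32),(14,-28),(9.5,-25)]:
    print(ph,list(go(*bar(xe-.184*np.cos(r(ph)),.45,.004+.184*np.sin(r(ph)),p),s).round(2)))
```

```text
touch [ 0.027 -0.743  1.024 -0.082  0.018  0.053]
62 [np.float64(0.03), np.float64(-1.13), np.float64(1.14), np.float64(-0.08), np.float64(0.02), np.float64(0.05)]
55 [np.float64(0.03), np.float64(-1.57), np.float64(1.0), np.float64(0.32), np.float64(0.02), np.float64(0.05)]
48 [np.float64(0.03), np.float64(-2.02), np.float64(0.91), np.float64(0.72), np.float64(0.02), np.float64(0.05)]
41 [np.float64(0.04), np.float64(-2.49), np.float64(0.88), np.float64(1.32), np.float64(0.02), np.float64(0.05)]
34 [np.float64(0.04), np.float64(-2.95), np.float64(0.9), np.float64(1.92), np.float64(0.02), np.float64(0.05)]
27 [np.float64(0.04), np.float64(-3.41), np.float64(0.97), np.float64(2.72), np.float64(0.02), np.float64(0.05)]
20 [np.float64(0.04), np.float64(-3.86), np.float64(1.1), np.float64(3.52), np.float64(0.03), np.float64(0.05)]
14 [np.float64(0.04), np.float64(-4.24), np.float64(1.24), np.float64(4.32), np.float64(0.03), np.float64(0.05)]
9.5 [np.float64(0.04), np.float64(-4.5), np.float64(1.37), np.float64(4.92), np.float64(0.03), np.float64(0.05)]
```

>>> arm_command --series '[0,0,-0.35,0.5,0,0,0,0,0,-0.74,1.02,0,0,0,0,0,-0.93,1.08,0,0,0,0,0,-1.13,1.14,0,0,0,0,0,-1.13,1.14,0,0,0]'

```text
time_s: 11.5
eef_pos: [0.511, 0.4525, 0.168]
eef_rot: [[-0.001, 0.637, 0.771], [1.0, -0.003, 0.005], [0.006, 0.771, -0.637]]
ft_force: [-3.1, -2.2, 5.0]
grip_width: 0.09
finger_force: 45.0
```

Run:
```python
from h import *
np.set_printoptions(precision=3,suppress=True)
s=env.sense();r=np.radians;xe=.58
print(s['time_s'],s['eef_pos'],s['ft_force'],s['moment'])
for ph,p in [(60,-50),(55,-48),(48,-46),(41,-43),(34,-40),(27,-36),(20,-32),(14,-28),(9.5,-25)]:
    print(ph,*go(*bar(xe-.184*np.cos(r(ph)),.45,.004+.184*np.sin(r(ph)),p),s).round(2))
```

```text
11.5 [0.511 0.453 0.168] [-3.056 -2.185  4.961] [-0.403  0.126 -0.363]
60 -0.05 -0.37 0.0 0.09 -0.05 -0.04
55 -0.05 -0.68 -0.1 0.49 -0.05 -0.04
48 -0.05 -1.13 -0.19 0.89 -0.05 -0.04
41 -0.06 -1.6 -0.23 1.49 -0.06 -0.04
34 -0.06 -2.06 -0.22 2.09 -0.06 -0.03
27 -0.06 -2.52 -0.15 2.89 -0.06 -0.03
20 -0.06 -2.98 -0.03 3.69 -0.06 -0.03
14 -0.06 -3.35 0.11 4.49 -0.06 -0.03
9.5 -0.06 -3.62 0.24 5.09 -0.06 -0.03
```

>>> arm_command --series '[0,0,0,0,0,0,0,0,0,-0.37,0,0,0,0,0,0,-0.68,-0.1,0.5,0,0,0,0,-0.9,-0.15,0.7,0,0,0,0,-1.13,-0.19,0.9,0,0,0,0,-1.35,-0.21,1.2,0,0,0,0,-1.6,-0.23,1.5,0,0]' --newtons 25

```text
time_s: 12.2
eef_pos: [0.4489, 0.4524, 0.1091]
eef_rot: [[-0.002, 0.736, 0.676], [1.0, -0.001, 0.005], [0.005, 0.676, -0.736]]
ft_force: [-2.3, -0.2, 0.7]
grip_width: 0.096
finger_force: 25.0
```

```bash
cat > ang.py <<'E'
from h import *
np.set_printoptions(precision=3,suppress=True)
s=env.sense();r=np.radians;xe=.58
print(s['time_s'],s['eef_pos'],s['ft_force'],s['moment'],s['grip_width'])
a,ci=snap('side','sa')
B=s['eef_pos']-.015*s['eef_rot'][:,2];print('bar',B,proj('side',ci,B))
for ph in (60,50,40,30,20,10): print(ph,proj('side',ci,B+.184*np.array([np.cos(r(ph)),0,-np.sin(r(ph))])))
g=cv2.cvtColor(a,cv2.COLOR_RGB2GRAY);u,v=map(int,proj('side',ci,B));print(u,v)
for q in range(v-8,v+45,3): print(q,''.join('#' if x<75 else ('+' if x<120 else '.') for x in g[q,u-60:u+30]))
for ph,p in [(41,-43),(34,-40),(27,-36),(20,-32),(14,-28),(9.5,-25)]:
    print(ph,*go(*bar(xe-.184*np.cos(r(ph)),.45,.004+.184*np.sin(r(ph)),p),s).round(2))
E
python3 ang.py
```

```text
12.2 [0.449 0.452 0.109] [-2.313 -0.152  0.674] [0.136 0.17  0.038] 0.09638746659754457
bar [0.439 0.452 0.12 ] (np.float64(246.12503984682442), np.float64(261.51199292634635))
60 (np.float64(222.28375736022906), np.float64(295.62910766225156))
50 (np.float64(214.9180544403671), np.float64(289.643852442241))
40 (np.float64(208.4306662084473), np.float64(282.8518369329821))
30 (np.float64(202.98500903012143), np.float64(275.4159307186778))
20 (np.float64(198.72744135228157), np.float64(267.51395747383896))
10 (np.float64(195.78504374266106), np.float64(259.33817521445474))
246 261
253 ++++++++++++++++++++............................................++++++.....++#############
256 +++++++++++++++++............................................+++++....+#+++++#######+....+
259 +++++++++++++++...........................................++++++..++++++........++..++....
262 ++++++++++++........................................+++++++++###++++...................++.
265 ......++++....................................++####++++..++++++++........................
268 ..................................
[... 719 characters left out ...]
..
292 +..................................++++++++++++++++++........++++++++++++.+.........++....
295 +...............................................+++...........+++++++++++++++++++++++.....
298 #........................................................++++++..++++++++++++++++++.......
301 #+....................................................................+++++++++++.........
304 ##........................................................................++++++..........
41 -0.05 0.1 -0.03 -0.09 -0.06 -0.02
34 -0.05 -0.36 0.04 0.51 -0.06 -0.02
27 -0.05 -0.81 0.17 1.31 -0.06 -0.01
20 -0.05 -1.24 0.35 2.11 -0.06 -0.01
14 -0.05 -1.59 0.54 2.91 -0.06 -0.01
9.5 -0.06 -1.84 0.71 3.51 -0.06 -0.01
```

The plate follows: its end is at about (211,284), roughly 41° steep, as commanded. I'll continue down.

>>> arm_command --series '[0,0,-0.15,0.02,0.2,0,0,0,0,-0.36,0.04,0.5,0,0,0,0,-0.58,0.1,0.9,0,0,0,0,-0.81,0.17,1.3,0,0,0,0,-1.02,0.26,1.7,0,0,0,0,-1.24,0.35,2.1,0,0,0,0,-1.42,0.44,2.5,0,0,0,0,-1.59,0.54,2.9,0,0]'

```text
time_s: 13.05
eef_pos: [0.4078, 0.4498, 0.0308]
eef_rot: [[-0.002, 0.884, 0.467], [1.0, 0.002, -0.001], [-0.002, 0.467, -0.884]]
ft_force: [0.7, 0.3, -0.8]
grip_width: 0.094
finger_force: 25.0
```

```bash
python3 ang.py
```

```text
13.05 [0.408 0.45  0.031] [ 0.652  0.272 -0.796] [ 0.028 -0.131  0.017] 0.09389535142144899
bar [0.401 0.45  0.044] (np.float64(258.1085953499725), np.float64(283.00357193528396))
60 (np.float64(233.84492240107062), np.float64(315.2279451428678))
50 (np.float64(226.5832817988471), np.float64(309.32313262856104))
40 (np.float64(220.21016872700966), np.float64(302.6625114537977))
30 (np.float64(214.8867326386371), np.float64(295.40659916114527))
20 (np.float64(210.75665464792934), np.float64(287.72996193958585))
10 (np.float64(207.9438999684346), np.float64(279.820588771626))
258 283
275 ..............................................................++.....++++.+##+++###+....++
278 ......................++++++++++++++++++++++++++++++........+++....+++.........+++++###+++
281 ....................++++###+++++++++++++++##++++++++#....+++++++++++..........++......++##
284 ..................++###++++++++++++..++++++++++++++.....++++++#+++..........++...........+
287 ................+############++++++++++++++++++.+++.....+++++++............+..............
290 ................+++++###########
[... 703 characters left out ...]
.............+++++++
314 ...........................................................+++....................++++++++
317 .........................................................++++...................++++++++++
320 .......................................................++++....................+++++++++++
323 .....................................................++++.....................++++++++++++
326 ....................................................+++.....................+++++++++++++.
41 -0.0 1.54 -1.06 -3.04 0.01 0.03
34 0.0 1.12 -0.87 -2.44 0.01 0.03
27 0.0 0.72 -0.63 -1.64 0.01 0.03
20 0.0 0.35 -0.35 -0.84 0.01 0.03
14 0.0 0.06 -0.07 -0.04 0.01 0.03
9.5 0.0 -0.14 0.15 0.56 0.01 0.03
```

>>> arm_command --series '[0,0,-0.07,0.08,0.3,0,0,0,0,-0.14,0.15,0.6,0,0,0,0,-0.17,0.2,0.6,0,0,0,0,-0.17,0.2,0.6,0,0,0.3,0,-0.17,0.2,0.6,0,0,0.3,0,-0.17,0.2,0.6,0,0,0.3,0,-0.17,0.2,0.6,0,0,0.3,0,-0.17,0.2,0.6,0,0]'

```text
time_s: 13.9
eef_pos: [0.4055, 0.451, 0.0203]
eef_rot: [[-0.002, 0.906, 0.424], [1.0, 0.002, 0.002], [0.001, 0.424, -0.906]]
ft_force: [0.3, 0.5, 0.3]
grip_width: 0.296
finger_force: 0.0
```

>>> arm_command --series '[0.3,0,0,0,0,0,0,0.3,0,0,-0.4,0,0,0,0.3,0,0,-1,0,0,0,0.3,0,0,-2,0,0,0,1,0,0,-3,0,0,0,1,0,0,-4,0,0,0,1,0,0,-5,0,0,0,1,0,0,-5,0,0,0]'

```text
time_s: 14.7
eef_pos: [0.2995, 0.4539, 0.2566]
eef_rot: [[-0.005, 0.903, 0.43], [1.0, -0.002, 0.016], [0.015, 0.43, -0.903]]
ft_force: [-0.3, 0.3, -0.0]
grip_width: 0.602
finger_force: 0.0
```

Run:
```python
from h import *
np.set_printoptions(precision=3,suppress=True)
s=env.sense();print(s['time_s'],s['q'],s['eef_pos'],s['ft_force'],s['grip_width'])
a,ci=snap('side','s10')
for p in ([.396,.45,.007],[.58,.45,.007]): print(proj('side',ci,p))
g=cv2.cvtColor(a,cv2.COLOR_RGB2GRAY)
for q in range(272,306,2): print(q,''.join('#' if x<75 else ('+' if x<120 else '.') for x in g[q,195:285]))
print(go([.50,.45,.26],Rt(180)))
```

```text
14.7 [ 1.13  -0.09   1.514 -0.393  1.507  1.113] [0.3   0.454 0.257] [-0.263  0.347 -0.038] 0.6017913088665549
(np.float64(259.6790086784683), np.float64(292.6042270450423))
(np.float64(208.54764140989943), np.float64(281.20269025991286))
272 .....................................................................................+++..
274 ....................................................................................+++...
276 ...................................................................................+++....
278 ..................................................................................+++.....
280 ................++....+++++++++++++++............................................+++......
282 ........................+++###++++++++++++++++..................................+++.......
284 .............+..........++#####+++++++++++++#++++++++++........................+++........
286 .....................+++#+++..+++++++++++++++++#+++++++++.....................+++.........
288 ...........++......+++++#++++++++++++++++.++++##++++++++#..++................++...........
290 ...................+#########++++##+++.+#+++++++++++++++....................++............
292 ..........................++##########+++++#+++++++++++....................++.............
294 ...................................++##########+.++.......................++..............
296 ...........................................++#####+.....................+++...............
298 .....................................................++++..............+++................
300 ......................................................................+++.................
302 .....................................................................+++..................
304 ...................................................................++++...................
[ -0.066   3.692   1.57    4.057   3.873 -17.661]
```

>>> arm_command --series '[1,0,0.5,0.2,0.5,0.5,-1.5,1,0,1.0,0.4,1.0,0.9,-3.2,1,0,1.4,0.6,1.4,1.2,-4.8,1,0,1.8,0.8,1.8,1.6,-6.4,1,0,2.2,1.0,2.1,1.9,-8.0,1,0,2.7,1.2,2.4,2.3,-9.6,1,0,3.2,1.4,2.8,2.6,-11.2,1,-0.06,3.7,1.57,3.1,2.9,-12.8]'

```text
time_s: 15.55
eef_pos: [0.5018, 0.4466, 0.2506]
eef_rot: [[-0.91, 0.405, 0.086], [0.411, 0.91, 0.061], [-0.053, 0.091, -0.994]]
ft_force: [0.1, 0.0, -0.5]
grip_width: 1.004
finger_force: 0.0
```

Run:
```python
from h import *
s=env.sense();print(s['eef_pos']);print(go([.53,.45,.26],Rt(180)))
```

```text
[0.50175925 0.44661336 0.25055739]
[-0.496  0.308 -0.135  0.902  0.824 -4.822]
```

>>> arm_command --series '[1,-0.2,0.1,-0.05,0.3,0.3,-1.6,1,-0.4,0.2,-0.1,0.6,0.6,-3.2,1,-0.5,0.31,-0.13,0.9,0.82,-4.82,1,-0.5,0.31,-0.13,0.9,0.82,-4.82,1,-0.5,0.31,-0.13,0.9,0.82,-4.82]'

```text
time_s: 16.05
eef_pos: [0.5289, 0.4507, 0.2603]
eef_rot: [[-1.0, 0.008, 0.002], [0.008, 1.0, 0.002], [-0.002, 0.002, -1.0]]
ft_force: [-0.1, 0.4, -0.4]
grip_width: 0.999
finger_force: 0.0
```

Run:
```python
from h import *
np.set_printoptions(precision=3,suppress=True)
s=env.sense();print(s['time_s'],s['q'],s['eef_pos'])
a,ci=snap('wrist','w11');np.save('w11T.npy',ci['T'])
for p in ([.396,.45,.007],[.58,.45,.007],[.488,.45,.007]): print(proj('wrist',ci,p))
u,v=map(int,proj('wrist',ci,[.488,.45,.007]));w=cv2.imread('pics/w11.png')[max(v-75,0):v+75,u-100:u+100];print(u-100,max(v-75,0),w.shape)
cv2.imwrite('pics/c11.png',cv2.resize(w,(800,w.shape[0]*4),interpolation=cv2.INTER_CUBIC))
```

```text
16.05 [ 0.624  0.423  0.853  0.     1.863 -0.939] [0.529 0.451 0.26 ]
(np.float64(252.41071612007934), np.float64(76.64651663998667))
(np.float64(253.32775402572224), np.float64(201.38444994098614))
(np.float64(252.85709988401862), np.float64(139.84893908098007))
152 64 (150, 200, 3)
```

View pics/c11.png

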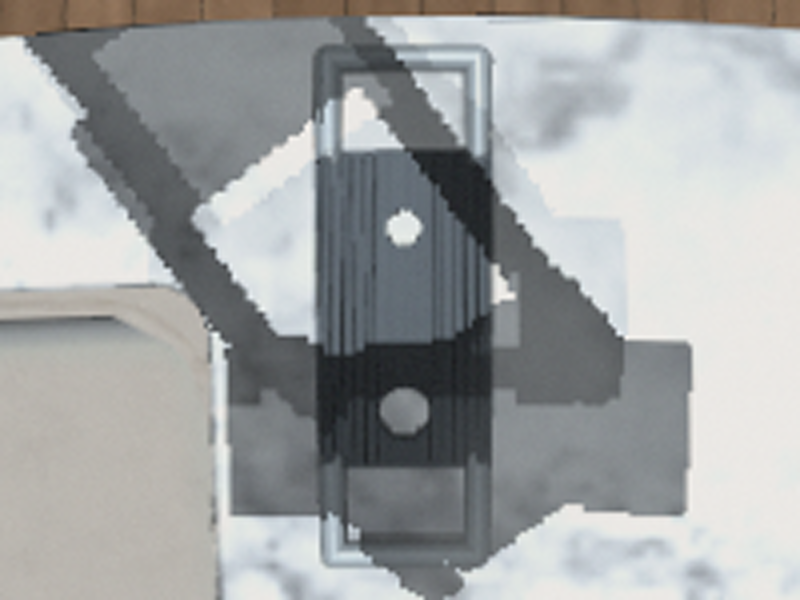

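The plate lies flat with ribs up. In the 4x crop the small hole is at (404,228), the large at (404,412), the bars at about v=58 and 552, and the plate edges at u=316 and 491. I'll go lower for a second view to measure position and height for the grasp.

>>> arm_command --series '[1,0.1,0,0.5,0,0,0,1,0.3,0,1.0,0,0,0,1,0.3,0,1.6,0,0,0,1,0.3,0,1.8,0,0,0,1,0.3,0,1.8,0,0,0,1,0.3,0,1.8,0,0,0]'

```text
time_s: 16.7
eef_pos: [0.5145, 0.4517, 0.1741]
eef_rot: [[-1.0, 0.005, 0.006], [0.005, 1.0, 0.005], [-0.006, 0.005, -1.0]]
ft_force: [-1.2, -0.1, -0.1]
grip_width: 0.998
finger_force: 0.0
```

Run:
```python
from h import *
np.set_printoptions(precision=4,suppress=True)
s=env.sense();print(s['time_s'],s['eef_pos'])
snap('wrist','w12');a,ci=snap('wrist','w12');np.save('w12T.npy',ci['T'])
C=[dict(camera_matrix=ci['camera_matrix'],T=np.load('w11T.npy')),ci]
I=[cv2.imread('pics/w11.png',0),cv2.imread('pics/w12.png',0)]
f=lambda u,v:(152+(u+.5)/4-.5,64+(v+.5)/4-.5)
H=[onz('wrist',C[0],*f(404,228),.010),onz('wrist',C[0],*f(404,412),.010)]
B=[onz('wrist',C[0],*f(404,58),.009),onz('wrist',C[0],*f(404,552),.009)]
S=[onz('wrist',C[0],*f(u,310),.012) for u in (316,491)]
print('small,big',H,'bars',B,'edges',S)
d=H[0]-H[1];print('hole dist',np.linalg.norm(d),'yaw of -y..',np.degrees(np.arctan2(d[1],d[0])))
def hole(i,p,r):
    u,v=map(lambda t:int(round(t)),proj('wrist',C[i],p)); w=I[i][v-r:v+r+1,u-r:u+r+1]
    t,m=cv2.threshold(w,0,255,cv2.THRESH_OTSU);n,l,st,ce=cv2.connectedComponentsWithStats(m)
    k=l[r,r]; return ce[k]+[u-r,v-r],st[k,4],t
for nm,p in zip(('small','big'),H):
    h=[hole(0,p,9),hole(1,p,11)];q,e=tri([ray('wrist',C[i],*h[i][0]) for i in (0,1)]);print(nm,h,q,e,[onz('wrist',C[i],*h[i][0],.01) for i in (0,1)])
# edges of the plate in the new view: columns transitions along rows through the plate
for x in (.45,.47,.49):
    print(x,[tuple(np.round(proj('wrist',ci,[x,y,.014]),1)) for y in (.418,.482)])
v=int(proj('wrist',ci,[.47,.45,.014])[1]); print(v,I[1][v,150:360])
```

```text
16.7 [0.5145 0.4517 0.1741]
small,big [array([0.4601, 0.4499, 0.01  ]), array([0.5268, 0.4494, 0.01  ])] bars [array([0.3985, 0.4503, 0.009 ]), array([0.5798, 0.449 , 0.009 ])] edges [array([0.4891, 0.4182, 0.012 ]), array([0.4896, 0.4808, 0.012 ])]
hole dist 0.06665558595873652 yaw of -y.. 179.57265036462022
small [(array([252.6, 120.6]), np.int32(55), 156.0), (array([250.8132, 131.1758]), np.int32(91), 152.0)] [ 0.4601  0.4496 -0.0135] [np.float64(0.00010900898793777923), np.float64(0.00010900898793779243)] [array([0.4601, 0.4498, 0.01  ]), array([0.4591, 0.4497, 0.01  ])]
big [(array([252.6147, 166.1101]), np.int32(109), 80.0), (array([251.0065, 187.8824]), np.int32(153), 85.0)] [0.5266 0.4494 0.006 ] [np.float64(7.374507689245916e-05), np.float64(7.374507689249432e-05)] [array([0.526 , 0.4494, 0.01  ]), array([0.5257, 0.4495, 0.01  ])]
0.45 [(np.float64(222.7), np.float64(123.6)), (np.float64(279.4), np.float64(123.3))]
0.47 [(np.float64(223.0), np.float64(141.2)), (np.float64(279.3), np.float64(140.9))]
0.49 [(np.float64(223.3), np.float64(158.5)), (np.float64(279.1), np.float64
[... 166 characters left out ...]
76  82  83  86  89  89  89  89  93  92  89  92  91 200 213 215 213
 214 212 213 213 209 207 206 202 202 205 204 204 209 215 220 220 220 222
 223 179  92  80  96  88  71  90 103  84  92  93  85  68  91 102  82  90
  92  93  63  97 102 101 101 102 103 103 106 102 101 100 103 100 102 100
  99 100  72  95  92  51 100 101  98  71  96  88  63  97  99  90  67  94
  76  38  56  86  97  96  97  98  98 100  99  96  97  96  96  94  94  94
  95  98  92  95  95  90  93  91  93  93  92 101 208 207 206 205 204 205
 206 209 210 210 209 210 209 209 208 225 227 227 227 226 227 226 227 226
 226 226 227 225 226 225 226 227 226 226 226 226 227 226 225 226 226 226
 225 226 225 227 225 225 227 226 227 227 226 228]
```

Run:
```python
from h import *
s=env.sense();print(s['eef_pos'],go([.489,.4496,.004],Rt(179.6)))
```

```text
[0.5150884  0.45199911 0.17511417] [ 0.548 -0.07   3.418  0.067  0.089  0.022]
```

>>> arm_command --series '[1,0.25,-0.03,0.5,0,0.05,0,1,0.53,-0.06,1.2,0.05,0.09,0,1,0.54,-0.06,2.0,0.05,0.09,0,1,0.54,-0.06,2.6,0.05,0.09,0,1,0.54,-0.06,3.0,0.05,0.09,0,1,0.54,-0.06,3.2,0.05,0.09,0,1,0.54,-0.06,3.2,0.05,0.09,0,1,0.54,-0.06,3.2,0.05,0.09,0]'

```text
time_s: 17.6
eef_pos: [0.4891, 0.45, 0.0144]
eef_rot: [[-1.0, 0.005, -0.001], [0.005, 1.0, 0.001], [0.001, 0.001, -1.0]]
ft_force: [-0.1, 0.4, 0.4]
grip_width: 0.999
finger_force: 0.0
```

Run:
```python
from h import *
np.set_printoptions(precision=4,suppress=True)
s=env.sense();print(s['eef_pos'],s['ft_force'],go([.489,.4496,.004],Rt(179.6)))
```

```text
[0.4891 0.45   0.0144] [-0.0709  0.353   0.4306] [ 0.003 -0.008  0.208  0.012 -0.009  0.025]
```

>>> arm_command --series '[1,0,-0.01,0.2,0,0,0,1,0,-0.01,0.2,0,0,0,0,0,-0.01,0.2,0,0,0,0,0,-0.01,0.2,0,0,0,0,0,-0.01,0.2,0,0,0,0,0,-0.01,0.2,0,0,0,0,0,-0.01,0.2,0,0,0,0,0,-0.01,0.2,0,0,0]' --newtons 45

```text
time_s: 18.4
eef_pos: [0.488, 0.4487, 0.0026]
eef_rot: [[-1.0, 0.005, -0.003], [0.005, 1.0, -0.001], [0.003, -0.001, -1.0]]
ft_force: [-0.2, -0.8, 1.0]
grip_width: 0.676
finger_force: 45.0
```

Run:
```python
from h import *
np.set_printoptions(precision=4,suppress=True)
s=env.sense();print(s['eef_pos'],s['ft_force'],s['grip_width']*94,s['finger_force'])
```

```text
[0.488  0.4487 0.0026] [-0.1788 -0.754   0.9921] 63.52026008790086 45.00024855136871
```

>>> arm_command --series '[0,0,0,-0.3,0,0,0,0,0,0,-0.9,0,0,0,0,0,0,-1.7,0,0,0,0,0,0,-2.5,0,0,0,0,0,0,-3.3,0,0,0,0,0,0,-3.9,0,0,0,0,0,0,-3.9,0,0,0]'

```text
time_s: 19.1
eef_pos: [0.4905, 0.4503, 0.2046]
eef_rot: [[-1.0, 0.005, 0.006], [0.005, 1.0, 0.006], [-0.006, 0.006, -1.0]]
ft_force: [0.3, 0.4, -2.6]
grip_width: 0.671
finger_force: 45.0
```

Run:
```python
from h import *
np.set_printoptions(precision=4,suppress=True)
s=env.sense();print(s['time_s'],s['eef_pos'],s['grip_width']*94,s['moment'],s['ft_force'])
a,ci=snap('wrist','w13');np.save('w13T.npy',ci['T']);np.save('w13s.npy',np.r_[s['eef_pos'],s['eef_rot'].ravel()])
z=s['eef_pos'][2]+.005
for p in ([.46,.45,z],[.526,.45,z],[.397,.45,z]): print(proj('wrist',ci,p))
g=cv2.cvtColor(a,cv2.COLOR_RGB2GRAY)
u,v=map(int,proj('wrist',ci,[.43,.45,z]))
for q in range(v-50,v+80,4): print(q,''.join('#' if x<60 else ('+' if x<110 else ('-' if x<170 else '.')) for x in g[q,u-60:u+60]))
print(u-60,go([.43,.15,.2],Rt(140)))
```

```text
19.1 [0.4905 0.4503 0.2046] 63.044416447623206 [ 0.1165 -0.1543 -0.01  ] [ 0.3101  0.4276 -2.5636]
(np.float64(252.60606162409547), np.float64(185.74554229303484))
(np.float64(253.11989964131035), np.float64(282.5006477196498))
(np.float64(252.18870787153188), np.float64(78.1218690788363))
84 -------++--.-.....................................----+++++++++++++++++++++++++++++++++-...........................--+--
88 -------++--.-.........-.......--------------------+++++++++++++++++++++++++++++++++++++++++----------------.....-----#-+
92 -----------.........----++-------------------------++++++++++++++++++------------+++---------+-----+++-----.....-----...
96 -----------.-.......-----..............................-+++++++++++++++++-...........................+-----.....-----...
100 ----.....--.-........----.................................-+++++++++++++++--........................-+-----.....-----...
104 .........--.+........---+.....................---------++--++++++++++++++++++++++++++++++++++.......-+++---.....------..
108 ........---.-.......----+....................----+---+--+--
[... 2659 characters left out ...]
#######################----
196 ........--+########################################################################################################+-.--
200 ..........+########################################################################################################-....
204 .......-..-########################################################################################################-....
208 ......--...########################################################################################################.....
212 ...........#######################################################################################################+.....
192 [ 1.162 -5.996 -0.007  0.033  0.003  7.948]
```

Run:
```python
from h import *
np.set_printoptions(precision=4,suppress=True)
ci=dict(camera_matrix=env.camera_info('wrist')['camera_matrix'],T=np.load('w13T.npy'))
z=.2046+.004;cx=.4905
for t in (0,4,8,12,16):
    c,s=np.cos(np.radians(t)),np.sin(np.radians(t))
    P=lambda a,y,h=0:proj('wrist',ci,[cx-a*c-h*s, .4503+y, z-a*s+h*c])
    print(t,'bar',P(.092,0),'w',P(.092,.032)[0]-P(.092,-.032)[0],'edge',P(.058,0,.007)[1],'hole',P(.03,0,.007)[1])
g=cv2.imread('pics/w13.png',0); print(g[60:200:2,252]);print(g[60:200:2,246])
print(g[92,200:310])
```

```text
0 bar (np.float64(252.7213839633969), np.float64(80.88698544417245)) w 110.50041437742141 edge 139.96252965639832 hole 188.91293872584944
4 bar (np.float64(252.70920108321104), np.float64(82.62106502458799)) w 106.62822012331617 edge 138.87000932270666 hole 187.37452511238982
8 bar (np.float64(252.70021307430815), np.float64(84.93801217362547)) w 103.02961666183347 edge 138.310504498056 hole 186.10805858985725
12 bar (np.float64(252.6941932995123), np.float64(87.77377174639902)) w 99.68976058964492 edge 138.25048984760377 hole 185.11143890689243
16 bar (np.float64(252.6909432087544), np.float64(91.07195565881219)) w 96.59363166740519 edge 138.65681566816676 hole 184.38078710670808
[106 107 108 107 110 110 108 111  66  75  79  86  77  74  69  61  70 103
 108 106 107 109 108 106 108 149 222 224 227 226 227 226 229 227 228 229
 122 108 107 104  97 100 114 114 112 115 111 111 113 111 110 111 109 109
 110 107 105 107 106  63 127 146 143 140 141 134 136 104  51  36]
[107 105 107 105 104 104 110 106  69  86 105 108  92  75  67  58  73 106
 223 225 225 127 110 109 109 184 226 227 226 226 228 227 227 229 228 226
 123 106 105 105  98  97 110 112 110 109 109 111 109 108 107 107 106 106
 106 104 109 106 106 105  64  86 147 141 135 129  50  30  43  44]
[124 146 165 176 184 193 217 233 229 217 193 176 169 158 141 122 101 106
 117 120 122 122 126 126 128 123 120 122 124 125 125 126 130 139 140 137
 140 139 140 142 135 129 128 108  83  74  73  74  73  74  74  73  70  71
  72  72  71  72  71  70  85 112 111 113 114 113 113 114 112 113 111 112
 109 109 107 109 120 118 121 118 116 115 115 112 109 109 111 115 112 110
 109 109  91  95 115 132 141 149 159 180 205 209 202 176 159 153 149 153
 139 183]
```

Run:
```python
from h import *
np.set_printoptions(precision=4,suppress=True,linewidth=200)
ci=dict(camera_matrix=env.camera_info('wrist')['camera_matrix'],T=np.load('w13T.npy'))
g=cv2.imread('pics/w13.png',0)
for v in (80,84,100,110): print(v,g[v,190:215],g[v,290:315])
z=.2046+.004;cx=.4905
for t in (-4,0,4,8):
    c,s=np.cos(np.radians(t)),np.sin(np.radians(t))
    P=lambda a,y,h=0:np.array(proj('wrist',ci,[cx-a*c-h*s, .4503+y, z-a*s+h*c]))
    print(t,'bar out/in',P(.097,0)[1],P(.087,0)[1],'arm outer at .08',P(.08,-.032),P(.08,.032),'edge top/bot',P(.058,0,.007)[1],P(.058,0,-.007)[1],'hole far rims',P(.0365,0,.007)[1],P(.0235,0,.007)[1])
print(env.camera_info('wrist')['T'][:3,3]-env.sense()['eef_pos'],ci['T'][:3,3]-np.load('w13s.npy')[:3])
```

```text
80 [113 111 115 117 120 120 117 117 113 106 115  93 126 156 167 174 177 181 180 181 183 183 182 183 183] [159 159 158 158 159 157 158 158 158 158 157 177 179 179 170 162 149 128 117 118 116 114 100 109 113]
84 [116 117 119 121 122 121 118 118 117 107  92 147 165 175 143 175 214 232 232 232 231 232 231 233 231] [199 198 199 199 200 199 197 197 196 200 199 202 200 172 182 180 172 159 133  90 118 112  99 103 112]
100 [149 150 149 149 151 161 218 240 239 234 188 145 165 177 119 181 219 238 230 220 198 180 171 158 143] [220 217 169  94 117 131 142 150 155 181 209 211 207 176 158 155 149 137 121 175 216 213 208 204 202]
110 [239 240 239 240 240 240 239 239 240 239 151 144 163 177 181 193 216 234 233 222 197 179 169 155 140] [205 197 146  60  64  69 107 150 151 164 200 213 202 175 158 156 147 135 119 142 195 199 201 205 208]
-4 bar out/in 70.99105217426315 88.65944863146231 arm outer at .08 [195.8113 102.383 ] [309.7676 101.9564] edge top/bot 141.6212973429586 138.22446074116965 hole far rims 179.6770392336908 201.51352647427115
0 bar out/in 72.46241106135014 89.37436264078435 arm outer at .08 [197.5973 102.5656] [307.9534 102.151 ] edge top/bot 139.96252965639832 138.37408201270728 hole far rims 177.78848914142253 199.8429760276903
4 bar out/in 74.5893650691084 90.73884585070832 arm outer at .08 [199.282  103.3797] [306.2462 102.976 ] edge top/bot 138.87000932270666 138.97567914273085 hole far rims 176.24372472675384 198.3737659745343
8 bar out/in 77.29550182228876 92.68468544231399 arm outer at .08 [200.8672 104.766 ] [304.6443 104.3719] edge top/bot 138.310504498056 139.99745190032627 hole far rims 175.03740992562464 197.1094238970102
[-0.0685  0.0003  0.1771] [-0.0694 -0.0003  0.1768]
```

>>> arm_command --series '[0,0.1,-0.4,-0.1,0,0,0.6,0,0.25,-1.1,-0.2,0,0,1.5,0,0.4,-1.9,-0.3,0,0,2.6,0,0.55,-2.7,-0.4,0,0,3.7,0,0.7,-3.5,-0.5,0,0,4.8,0,0.9,-4.3,-0.6,0,0,5.9,0,1.0,-5.1,-0.6,0,0,6.9,0,1.1,-5.8,-0.6,0,0,7.9]'

```text
time_s: 19.95
eef_pos: [0.4303, 0.157, 0.2247]
eef_rot: [[-0.766, 0.643, -0.009], [0.643, 0.766, -0.003], [0.005, -0.008, -1.0]]
ft_force: [0.8, 0.2, -3.6]
grip_width: 0.675
finger_force: 45.0
```

Run:
```python
from h import *
s=env.sense();print(s['q'],s['eef_pos'],s['grip_width']*94,go([.408,-.288,.24],Rt(99.35)))
```

```text
[ 2.26491985e-01 -1.15055080e-01  1.53286694e+00 -6.92016415e-04
  1.73275326e+00 -6.46568416e-01] [0.43034915 0.15700996 0.22465045] 63.44367007524058 [-5.375 -7.109 -0.279 -0.103 -0.023  8.133]
```

>>> arm_command --series '[0,-0.5,-0.6,0,0,0,0.8,0,-1.0,-1.3,-0.1,0,0,1.6,0,-1.55,-2.0,-0.1,0,0,2.4,0,-2.1,-2.7,-0.2,0,0,3.2,0,-2.6,-3.4,-0.2,0,0,4.0,0,-3.1,-4.1,-0.25,0,0,4.8,0,-3.6,-4.8,-0.28,0,0,5.6,0,-4.1,-5.4,-0.28,0,0,6.4]'

```text
time_s: 20.75
eef_pos: [0.4155, -0.1808, 0.2392]
eef_rot: [[-0.309, 0.951, -0.008], [0.951, 0.309, 0.002], [0.004, -0.007, -1.0]]
ft_force: [0.3, -0.2, -3.4]
grip_width: 0.674
finger_force: 45.0
```

Run:
```python
from h import *
s=env.sense();print(s['q'],s['eef_pos'],s['grip_width']*94,go([.408,-.288,.24],Rt(99.35)))
```

```text
[-0.53372795 -0.12823026  1.51612524 -0.00268285  1.76130819 -0.84865913] [ 0.41547289 -0.1808468   0.23917491] 63.37083146051235 [-1.992 -0.805 -0.019 -0.084 -0.039  1.733]
```

>>> arm_command --series '[0,-0.6,-0.25,0,0,0,0.6,0,-1.2,-0.5,0,0,0,1.1,0,-1.7,-0.7,0,0,0,1.6,0,-2.0,-0.8,0,-0.08,-0.04,1.73,0,-2.0,-0.8,0,-0.08,-0.04,1.73,0,-2.0,-0.8,0,-0.08,-0.04,1.73]'

```text
time_s: 21.35
eef_pos: [0.4102, -0.286, 0.2409]
eef_rot: [[-0.167, 0.986, 0.002], [0.986, 0.167, 0.0], [-0.0, 0.002, -1.0]]
ft_force: [-0.5, 0.5, -3.5]
grip_width: 0.671
finger_force: 45.0
```

Run:
```python
from h import *
np.set_printoptions(precision=4,suppress=True,linewidth=220)
s=env.sense();print(s['time_s'],s['eef_pos'],s['eef_rot'])
a,ci=snap('wrist','w14');np.save('w14T.npy',ci['T']);np.save('w14s.npy',np.r_[s['eef_pos'],s['eef_rot'].ravel()])
g=cv2.cvtColor(a,cv2.COLOR_RGB2GRAY)
for p in ([.5178,-.2777,.068],[.5069,-.2111,.068]):
    u,v=proj('wrist',ci,p);print(u,v);u,v=int(u),int(v);print(g[v-12:v+13:2,u-14:u+15])
    # deck/pins
```

```text
21.35 [ 0.4102 -0.286   0.2409] [[-0.1673  0.9859  0.0024]
 [ 0.9859  0.1673  0.0002]
 [-0.0002  0.0024 -1.    ]]
340.8269912388436 187.04245479487642
[[142 141 140 140 186 237 242 241 242 241 242 241 239 240 241 240 240 240 240 241 241 241 241 241 240 239 240 240 240]
 [142 139 141 140 231 241 242 241 242 242 242 240 240 240 241 241 241 240 240 241 241 241 241 241 240 240 239 240 240]
 [144 140 141 140 139 233 242 241 241 241 238 212 212 213 178 134 211 238 240 241 241 241 241 241 240 240 240 240 240]
 [141 138 139 143 140 231 241 241 242 193  93 105 127 133 134 145 144 137 163 226 240 240 241 241 241 238 240 241 240]
 [143 139 140 140 228 241 241 241 223  95 122 137 150 211 230 233 235 228 201 150 213 240 241 241 240 239 240 241 240]
 [142 140 140 142 226 241 242 242 105 118 142 178 229 241 241 240 239 241 241 223 149 240 241 241 240 240 240 241 240]
 [141 142 143 177 191 234 241 241 101 120 141 177 241 241 241 240 241 241 240 234 162 241 241 240 240 240 241 240 240]
 [140 141 140 203 225 239 241 242 242 122 137 156 218 240 239 240 240 241 228 193 235 241 241 241 240 239 239 241 24
[... 1482 characters left out ...]
242 242 242 242 242 242 240 198 122 131 150 182 204 165 172 231 241 240 241 241 240 241 240 240 240 240]
 [242 241 243 242 242 241 243 242 242 242 242 242 234 199 211 209 241 240 241 242 241 241 240 240 240 238 241 240 240]
 [145 221 242 242 242 242 242 242 241 242 242 241 242 241 241 242 241 240 241 241 241 241 240 240 239 239 241 239 239]
 [144 143 220 242 241 242 243 242 242 242 242 242 241 242 242 242 241 240 241 241 241 241 240 240 240 240 240 240 240]
 [139 143 145 154 229 242 242 242 242 242 241 241 241 241 242 242 241 241 241 241 240 241 240 241 241 239 240 240 240]
 [139 143 142 218 242 242 241 242 242 242 241 241 242 241 242 240 240 241 240 241 240 240 241 241 240 239 240 239 240]]
```

Run:
```python
from h import *
np.set_printoptions(precision=4,suppress=True,linewidth=220)
T=np.load('w14T.npy');K=env.camera_info('wrist')['camera_matrix'];ci=dict(camera_matrix=K,T=T)
g=cv2.imread('pics/w14.png',0)
s=np.load('w14s.npy');R=s[3:].reshape(3,3)
for nm,u,v,r in (('big',341,186,4),('small',344,132,3)):
    w=g[v-r-1:v+r+2,u-r:u+r+1].astype(float);Y,X=np.mgrid[v-r-1:v+r+2,u-r:u+r+1];m=(w>195)
    n,l,st,ce=cv2.connectedComponentsWithStats(m.astype('uint8'),connectivity=4);k=l[r+1,r];c=ce[k]+[u-r,v-r-1]
    print(nm,c,st[k],onz('wrist',ci,*c,.068),'rel tool',R.T@(onz('wrist',ci,*c,.068)-s[:3]))
C1=[dict(camera_matrix=K,T=np.load(f'w{i}T.npy')) for i in (1,2)]
for nm,a,b in (('big',(211.82,200.34),(206.24,153.45)),('small',(256,194.36),(263.67,145.04))): print(nm,[onz('wrist',C1[i],*p,.068) for i,p in ((0,a),(1,b))])
# held plate: arms/bar in this view
B=g; v0=90
for v in (96,104,112): print(v,B[v,190:220],B[v,295:320])
print(B[60:150,252])
```

```text
big [341.5873 186.619 ] [ 0  1  9 10 63] [ 0.5187 -0.277   0.068 ] rel tool [-0.0093  0.108   0.1732]
small [344.75   132.3333] [ 0  0  7  9 36] [ 0.5081 -0.2106  0.068 ] rel tool [0.058  0.1087 0.1732]
big [array([ 0.5182, -0.2768,  0.068 ]), array([ 0.517 , -0.2773,  0.068 ])]
small [array([ 0.5087, -0.2103,  0.068 ]), array([ 0.5073, -0.2103,  0.068 ])]
96 [108 111 110 110 108 110 108 107 107 113 118 128 145 155 160 165 189 215 208 193 189 184 174 164 149 129  96  80 106 107] [ 86  94  98 103 109 115 123 206 186 170 175 177 165 145 178 222 232 232 233 232 232 231 230 229 231]
104 [105 106 101 102  93  95 100 100 102  66  97 129 146 155 159 164 190 217 209 194 172 155 148 141 126 111  91 105 110 111] [ 86  94 100 104 110 114 119 122 112 106 105 102 100 102 170 231 233 232 233 232 234 232 230 231 231]
112 [109 107 108 105 106 106 108 107 106 107  51 130 144 156 160 167 189 212 211 195 173 157 150 142 127 110  88 106 108 106] [ 91  93  97 104 112 112 119 118 112  87 102 104  95  89 159 230 232 232 233 233 233 233 231 232 231]
[198 213 220 224 226 229 229 231 233 232 232 194 220 132 134 123  94  97 103 106 107 111 124 133 133 123 108 177 167 155 132 110  98 229 227 128 129 129 129 130 132 141 228 203 198 197 197 198 196 197 220 227 210 203
 203 206 233 233 234 227 206 174 101  97 118 130 127 124 101  92  92  92  84  84  86  87  88  90  89  90  80  50  52  46  43  46  43  43  44  41]
```

Run:
```python
from h import *
print(go([.5118,-.239,.12],Rt(99.3)))
```

```text
[0.583 2.148 2.436 0.034 0.013 0.074]
```

>>> arm_command --series '[0,0.2,0.6,0.3,0,0,0,0,0.4,1.3,0.7,0,0,0,0,0.5,1.9,1.3,0,0,0,0,0.58,2.15,1.9,0.03,0,0.07,0,0.58,2.15,2.3,0.03,0,0.07,0,0.58,2.15,2.44,0.03,0,0.07,0,0.58,2.15,2.44,0.03,0,0.07,0,0.58,2.15,2.44,0.03,0,0.07]'

```text
time_s: 22.2
eef_pos: [0.5129, -0.2409, 0.1224]
eef_rot: [[-0.161, 0.987, 0.004], [0.987, 0.161, -0.004], [-0.005, 0.003, -1.0]]
ft_force: [-0.1, -1.1, -2.8]
grip_width: 0.674
finger_force: 45.0
```

Run:
```python
from h import *
np.set_printoptions(precision=4,suppress=True)
for i in range(3):
    env.grab_frame('side');s=env.sense();print(s['eef_pos'],s['eef_rot'][:,2],go([.5118,-.239,.08],Rt(99.3),s),s['ft_force'],s['moment'])
```

```text
[ 0.5131 -0.2413  0.1229] [ 0.0048 -0.0049 -1.    ] [ 0.054 -0.021  0.857  0.046  0.065 -0.011] [-0.2531  0.374  -2.9996] [-0.0425 -0.1732  0.0124]
[ 0.5131 -0.2414  0.123 ] [ 0.005  -0.0051 -1.    ] [ 0.057 -0.021  0.859  0.048  0.067 -0.015] [-0.7214 -1.1353 -2.6088] [-0.0327 -0.0403  0.0025]
[ 0.513  -0.2415  0.1228] [ 0.0049 -0.005  -1.    ] [ 0.059 -0.019  0.856  0.046  0.065 -0.017] [ 0.1917  0.3113 -3.2151] [-0.078  -0.0771 -0.0136]
```

>>> arm_command --series '[0,0.05,-0.02,0.3,0.05,0.06,0,0,0.05,-0.02,0.6,0.05,0.06,0,0,0.05,-0.02,0.8,0.05,0.06,0,0,0.05,-0.02,0.8,0.05,0.06,0,0,0.05,-0.02,0.8,0.05,0.06,0]'

```text
time_s: 22.85
eef_pos: [0.5105, -0.2385, 0.0797]
eef_rot: [[-0.16, 0.987, -0.005], [0.987, 0.16, 0.002], [0.003, -0.005, -1.0]]
ft_force: [-0.1, -0.5, -3.2]
grip_width: 0.676
finger_force: 45.0
```

Run:
```python
from h import *
np.set_printoptions(precision=4,suppress=True)
for i in range(3):
    env.grab_frame('side');s=env.sense();print(s['eef_pos'],s['eef_rot'][:,2],go([.5118,-.239,.063],Rt(99.3),s),s['ft_force'],s['moment'])
```

```text
[ 0.511  -0.2388  0.0806] [-0.0035  0.0014 -1.    ] [-0.007  0.015  0.353 -0.037 -0.022 -0.013] [-0.0525 -0.047  -3.9069] [-0.0806 -0.028   0.0019]
[ 0.5113 -0.2389  0.0811] [-0.0027  0.0009 -1.    ] [-0.003  0.01   0.363 -0.029 -0.015 -0.013] [-0.3334  0.0864 -2.9173] [-0.0311 -0.0594  0.0088]
[ 0.5114 -0.239   0.0814] [-0.0023  0.0006 -1.    ] [-0.002  0.008  0.368 -0.024 -0.011 -0.013] [-0.1642 -0.1326 -3.7294] [-0.0675 -0.0842  0.0707]
```

>>> arm_command --series '[0,0,0,0.08,0,0,0,0,0,0,0.16,0,0,0,0,0,0,0.22,0,0,0,0,0,0,0.22,0,0,0,0,0,0,0.22,0,0,0]'

```text
time_s: 23.5
eef_pos: [0.5108, -0.2386, 0.0695]
eef_rot: [[-0.161, 0.987, -0.004], [0.987, 0.161, 0.002], [0.002, -0.003, -1.0]]
ft_force: [0.3, -0.6, -3.4]
grip_width: 0.675
finger_force: 45.0
```

>>> arm_command --series '[0,0,0,0.05,0,0,0,0,0,0,0.1,0,0,0,0,0,0,0.13,0,0,0,0,0,0,0.13,0,0,0]'

```text
time_s: 23.9
eef_pos: [0.5113, -0.2387, 0.0631]
eef_rot: [[-0.161, 0.987, -0.003], [0.987, 0.161, 0.001], [0.002, -0.002, -1.0]]
ft_force: [1.5, -0.6, -3.7]
grip_width: 0.673
finger_force: 45.0
```

Run:
```python
from h import *
np.set_printoptions(precision=4,suppress=True)
for i in range(3):
    env.grab_frame('side');s=env.sense();print(s['eef_pos'],s['eef_rot'][:,2],go([.5118,-.239,.063],Rt(99.3),s),s['ft_force'],s['moment'])
```

```text
[ 0.5112 -0.2387  0.0632] [-0.0027  0.0013 -1.    ] [-0.008  0.01   0.005 -0.028 -0.019 -0.011] [ 2.1033  0.0294 -3.545 ] [-0.0677 -0.3688  0.0654]
[ 0.5113 -0.2387  0.0633] [-0.0027  0.0012 -1.    ] [-0.008  0.01   0.006 -0.028 -0.019 -0.011] [ 2.5073  0.0195 -3.7643] [ 0.0323 -0.3922  0.0233]
[ 0.5112 -0.2387  0.0633] [-0.0028  0.0013 -1.    ] [-0.008  0.01   0.005 -0.029 -0.019 -0.011] [ 2.0107  0.6683 -4.0291] [-0.0106 -0.438   0.0631]
```

The plate has slid down past the pin tops with no vertical load, only about 2 N sideways, so both holes are on the pins. I'll lower it until it meets the deck, nudging slightly +x.

>>> arm_command --series '[0,0,0.02,0.03,0,0,0,0,0,0.02,0.06,0,0,0,0,0,0.02,0.06,0,0,0,0,0,0.02,0.06,0,0,0]'

```text
time_s: 24.45
eef_pos: [0.5115, -0.2387, 0.0626]
eef_rot: [[-0.16, 0.987, -0.004], [0.987, 0.16, 0.001], [0.001, -0.004, -1.0]]
ft_force: [-4.6, 1.8, 6.4]
grip_width: 0.678
finger_force: 45.0
```

Run:
```python
from h import *
np.set_printoptions(precision=4,suppress=True)
for i in range(2):
    env.grab_frame('side');s=env.sense();print(s['time_s'],s['eef_pos'],s['ft_force'],s['moment'])
```

```text
24.5 [ 0.5115 -0.2387  0.0626] [-4.1931  2.0252  6.6134] [0.3166 0.5922 0.0315]
24.55 [ 0.5115 -0.2387  0.0626] [-4.3269  2.323   6.5527] [0.3455 0.5654 0.0766]
```

The plate is on the deck (about +10 N up, at the expected height). I'll release it and rise.

>>> arm_command --series '[0.72,0,0,0,0,0,0,0.75,0,0,0,0,0,0,1,0,0,0,0,0,0,1,0,0,0,0,0,0,1,0,0,0,0,0,0,1,0,0,0,0,0,0,1,0,0,0,0,0,0]'

```text
time_s: 25.25
eef_pos: [0.5118, -0.2385, 0.0601]
eef_rot: [[-0.161, 0.987, -0.004], [0.987, 0.161, 0.001], [0.002, -0.003, -1.0]]
ft_force: [1.3, -0.1, 0.5]
grip_width: 1.002
finger_force: 0.0
```

>>> arm_command --series '[1,0,0,-0.3,0,0,0,1,0,0,-0.9,0,0,0,1,0,0,-1.7,0,0,0,1,0,0,-2.5,0,0,0,1,0,0,-3.2,0,0,0,1,0,0,-3.2,0,0,0]'

```text
time_s: 25.85
eef_pos: [0.515, -0.2402, 0.2288]
eef_rot: [[-0.161, 0.987, 0.009], [0.987, 0.161, -0.006], [-0.007, 0.008, -1.0]]
ft_force: [0.5, -0.0, 0.4]
grip_width: 1.002
finger_force: 0.0
```

Run:
```python
from h import *
np.set_printoptions(precision=4,suppress=True,linewidth=230)
s=env.sense();print(s['time_s'],s['eef_pos'],s['grip_width'],go([.46,-.33,.25],Rt(99.3)))
a,ci=snap('wrist','w15');np.save('w15T.npy',ci['T']);snap('side','s15')
g=cv2.cvtColor(a,cv2.COLOR_RGB2GRAY)
for nm,p in (('big',[.518,-.2777,.074]),('small',[.5072,-.2112,.074])):
    u,v=map(int,proj('wrist',ci,p));print(nm,u,v);print(g[v-14:v+15:2,u-16:u+17] if 16<v<360 else '')
```

```text
25.85 [ 0.515  -0.2402  0.2288] 1.0022984936421862 [-1.599 -1.372 -0.423  0.089  0.083 -0.012]
big 251 212
[[ 36  43  41  43  39  42  44  38  43  44  41  46  45  47  46  47  49  49  47  51  49  54  53  55  53  54  57  57  59  60  61  57  62]
 [ 37  42  43  41  38  43  41  37  44  44  43  43  43  46  48  50  49  51  52  53  53  53  52  57  49  58  59  59  79  60  62  62  62]
 [ 36  44  42  42  40  42  43  38  45  44  44  45  44  60  60  61  56  51  49  52  55  56  55  66  59  61  58  61  69  64  61  64  68]
 [ 43  92  59  42  41  43  44  41  59  64  57  72  82  86  91  94  97  99  95  95  81  67  68  70  55  72  72  70  71  78  74  68 115]
 [ 66 102 102  99  55  46  61  52  63 131 130  88  90  92 106 121 125 126 123 125 109 102  86  74  55  73  73  72  73  77  78  68 122]
 [ 75 113 119 113  86 106  62  53 101 238 193  88  99 125 134 135 133 134 134 138 135 123 107  85  56  73  73  75  75  76  76  72 123]
 [ 90 114 117 114  66 116 113  67  85 234 234 125 176 214 135 135 134 133 136 137 138 135 105  88  66  74  77  76  77 120 120  77 126]
 [ 76 114 114 113  72 114 119  79  72 143 170 18
[... 2372 characters left out ...]
 40  39  44  47  42  38]
 [ 39  43  44  36  41  42  42  38  45  42  44  42  42  45  44  40  42  42  42  46  43  44  41  43  37  40  40  44  37  47  47  41  43]
 [ 37  40  43  36  38  42  42  36  41  44  42  39  42  45  40  40  43  41  42  41  43  44  44  39  38  42  41  41  38  45  48  41  44]
 [ 38  40  39  36  42  41  41  38  44  39  42  43  43  42  43  45  45  43  41  42  41  43  43  43  38  44  41  44  41  44  46  41  44]
 [ 39  42  43  36  42  41  41  36  41  39  42  43  43  44  40  41  41  43  44  43  42  43  43  43  41  44  44  41  39  43  44  40  44]
 [ 35  41  42  36  42  42  41  42  44  43  41  43  45  41  41  43  44  39  44  43  41  44  44  45  38  44  44  44  39  59  59  48  47]]
```

The grey values show both pins inside the holes (large hole around (251,212), small around (251,154)), and the press height matches fully home. Next is the lever; I'll locate it and the coffee machine from earlier frames.

Run:
```python
from h import *
np.set_printoptions(precision=4,suppress=True,linewidth=230)
K=env.camera_info('wrist')['camera_matrix']
c=np.array([.512,-.2405,0]);y=np.array([-.1615,.9869,0]);x=np.array([.9869,.1615,0]);z=np.array([0,0,1.])
for i in (1,2,15):
    ci=dict(camera_matrix=K,T=np.load(f'w{i}T.npy'));g=cv2.imread(f'pics/w{i}.png',0)
    for th in (0,.15): print(i,th,proj('wrist',ci,c-.14*y+x*.047*np.sin(th-.6)+z*(.042+.047*np.cos(th-.6))))
i=1;ci=dict(camera_matrix=K,T=np.load('w1T.npy'));g=cv2.imread('pics/w1.png',0)
for v in range(182,232,2): print(v,''.join('#' if t<50 else ('+' if t<110 else '.') for t in g[v,125:185]))
s=env.camera_info('side')
for p in ((271,176),(283,165)): print('machine base',onz('side',s,*p,0))
```

```text
1 0 (np.float64(142.29579596544923), np.float64(195.77418991799559))
1 0.15 (np.float64(142.41956194806082), np.float64(200.2102491184633))
2 0 (np.float64(118.98324204585765), np.float64(149.30310006718176))
2 0.15 (np.float64(118.73900895293261), np.float64(154.58863781993813))
15 0 (np.float64(230.65801318297494), np.float64(289.6685239032598))
15 0.15 (np.float64(235.2847550078483), np.float64(291.20121140582955))
182 ............................................................
184 ......................................................++++++
186 ............................................................
188 .................................+####......................
190 ..................++#+.++++++++++#####+.....................
192 .................#####++++++++++++#####.................++++
194 .................+########++++++++#####+................++++
196 ............+################++++++#####..............++++++
198 .........+###################+++++.++###+..............+++++
200 .........###################++++++..#+##+................+++
202 .........+##############
[... 324 characters left out ...]
+###............####+................
214 ......................+####+...........+####................
216 .......................#####............####+++++++++++.....
218 .......................+####+.........+++++++++++++++####+..
220 ........................#####+.....+++++++++++++++++#####+..
222 ........................+####....++++++++++++++++++######+..
224 .........................++....++++++++++++++++++########+..
226 .............................++++++++++++++++++##########+..
228 ...........................+++++++++++++++++++############..
230 .........................+++++++++++++++++++##############..
machine base [ 0.6677 -0.4597  0.    ]
machine base [ 0.6534 -0.6183  0.    ]
```

Run:
```python
from h import *
print(go([.4705,-.3892,.16],Rt(99.3)),go([.4705,-.3892,.072],Rt(99.3)))
```

```text
[-2.828 -1.32   1.248 -0.004  0.005 -0.012] [-2.827 -1.319  3.008 -0.004  0.005 -0.012]
```

>>> arm_command --series '[0,-0.5,-0.3,0,0,0,0,0,-1.2,-0.7,0,0,0,0,0,-2.0,-1.1,0.2,0,0,0,0,-2.6,-1.32,0.6,0,0,0,0,-2.83,-1.32,1.25,0,0,0,0,-2.83,-1.32,1.25,0,0,0,0,-2.83,-1.32,1.25,0,0,0,0,-2.83,-1.32,1.25,0,0,0]'

```text
time_s: 26.75
eef_pos: [0.4704, -0.3882, 0.1589]
eef_rot: [[-0.162, 0.987, -0.002], [0.987, 0.162, 0.001], [0.001, -0.002, -1.0]]
ft_force: [0.7, -0.0, 1.1]
grip_width: 0.356
finger_force: 0.0
```

>>> arm_command --series '[0,0,0,0.2,0,0,0,0,0,0,0.6,0,0,0,0,0,0,1.0,0,0,0,0,0,0,1.4,0,0,0,0,0,0,1.7,0,0,0,0,0,0,1.75,0,0,0,0,0,0,1.75,0,0,0,0,0,0,1.75,0,0,0]'

```text
time_s: 27.55
eef_pos: [0.4702, -0.3893, 0.0716]
eef_rot: [[-0.161, 0.987, -0.002], [0.987, 0.161, -0.0], [-0.0, -0.002, -1.0]]
ft_force: [0.7, -0.0, -0.4]
grip_width: 0.013
finger_force: 0.0
```

Run:
```python
from h import *
np.set_printoptions(precision=4,suppress=True)
s=env.sense();print(s['time_s'],s['eef_pos'],s['ft_force'],s['grip_width'],go([.5346+.0099,-.3787+.0016,.072],Rt(99.3)))
```

```text
27.55 [ 0.4702 -0.3893  0.0716] [ 0.7368 -0.0342 -0.4322] 0.012818390880613038 [ 0.002  1.506 -0.011 -0.02   0.002 -0.01 ]
```

>>> arm_command --series '[0,0,0.3,0,0,0,0,0,0,0.55,0,0,0,0,0,0,0.75,0,0,0,0,0,0,0.95,0,0,0,0,0,0,1.1,0,0,0,0,0,0,1.25,0,0,0,0,0,0,1.35,0,0,0,0,0,0,1.35,0,0,0]'

```text
$.series: bad value
```

>>> arm_command --series '[0,0,0.1,0,0,0,0,0,0,0.1,0,0,0,0]'

```text
time_s: 27.75
eef_pos: [0.4755, -0.3883, 0.0713]
eef_rot: [[-0.161, 0.987, -0.002], [0.987, 0.161, -0.0], [0.0, -0.002, -1.0]]
ft_force: [0.3, -0.6, 0.3]
grip_width: 0.004
finger_force: 0.0
```

>>> arm_command --series '[0,0,0.1,0,0,0,0,0,0,0.1,0,0,0,0]'

```text
time_s: 27.95
eef_pos: [0.4801, -0.3872, 0.0704]
eef_rot: [[-0.161, 0.987, -0.003], [0.987, 0.161, 0.001], [0.001, -0.003, -1.0]]
ft_force: [-0.1, 0.2, -0.3]
grip_width: 0.005
finger_force: 0.0
```

>>> arm_command --series '[0,0,0.2,0,0,0,0,0,0,0.4,0,0,0,0,0,0,0.6,0,0,0,0,0,0,0.8,0,0,0,0,0,0,1.0,0,0,0,0,0,0,1.15,0,0,0,0,0,0,1.15,0,0,0,0]'

```text
time_s: 28.65
eef_pos: [0.5374, -0.3773, 0.0693]
eef_rot: [[-0.162, 0.987, -0.003], [0.987, 0.162, 0.002], [0.003, -0.003, -1.0]]
ft_force: [-0.1, 0.6, 0.1]
grip_width: 0.002
finger_force: 0.0
```

>>> arm_command --series '[0,0,0.08,0,0,0,0,0,0,0.1,0,0,0,0,0,0,0.1,0,0,0,0]'

```text
time_s: 28.95
eef_pos: [0.541, -0.377, 0.0698]
eef_rot: [[-0.16, 0.987, -0.003], [0.987, 0.16, 0.002], [0.002, -0.003, -1.0]]
ft_force: [-1.0, 1.1, 0.0]
grip_width: 0.005
finger_force: 0.3
```

>>> arm_command --series '[0,0,0.08,0,0,0,0,0,0,0.12,0,0,0,0,0,0,0.12,0,0,0,0]'

```text
time_s: 29.25
eef_pos: [0.5436, -0.3768, 0.0699]
eef_rot: [[-0.159, 0.987, -0.011], [0.987, 0.159, 0.001], [0.003, -0.011, -1.0]]
ft_force: [-8.7, -0.7, 2.3]
grip_width: 0.005
finger_force: 4.7
```

>>> arm_command --series '[0,0,0.08,0,0,0,0,0,0,0.12,0,0,0,0,0,0,0.12,0,0,0,0]'

```text
time_s: 29.55
eef_pos: [0.544, -0.3768, 0.0698]
eef_rot: [[-0.158, 0.987, -0.023], [0.987, 0.158, 0.001], [0.005, -0.022, -1.0]]
ft_force: [-21.5, -0.7, 7.6]
grip_width: 0.007
finger_force: 10.9
```

Run:
```python
from h import *
np.set_printoptions(precision=4,suppress=True)
s=env.sense();print(s['time_s'],s['eef_pos'],s['ft_force'],s['moment'])
a,ci=snap('side','s16');g=cv2.cvtColor(a,cv2.COLOR_RGB2GRAY);g0=cv2.imread('pics/s15.png',0)
P0=np.array([.5346,-.3787,.042]);x=np.array([.987,.161,0])
for th in (0,.6,1.2): print(th,proj('side',ci,P0+.047*(x*np.sin(th-.6)+[0,0,np.cos(th-.6)])))
for v in range(166,190): print(v,*[''.join('#' if t<60 else ('+' if t<120 else '.') for t in G[v,272:312]) for G in (cv2.imread('pics/side0.png',0),g0,g)])
```

```text
29.55 [ 0.544  -0.3768  0.0698] [-21.51    -0.7129   7.563 ] [-0.2076  3.8744  0.1059]
0 (np.float64(297.2543976123954), np.float64(170.86789210269185))
0.6 (np.float64(291.75503824021223), np.float64(168.96838383491396))
1.2 (np.float64(286.23348548908353), np.float64(170.22644636139663))
166 #########+.......................+++++++ #########+.......................+++++++ #########+......++++.............+++++++
167 ########+........................+++++++ ########+........................+++++++ ########+........+++.............+++++++
168 ########.........................+++++++ #######+.........................+++++++ #######+.........+++.............+++++++
169 #######..........................+++++++ #######..........................+++++++ ######+.........++++.............+++++++
170 #####+..................++.......+.+++++ #####+..................++.......+.+++++ #####+........++++++.............+.+++++
171 ####+...................++.......+.++++. ####+...................++.......+.++++. ####+........+#+++++.............+.++++.
172 ###+...................+#+.............. ##
[... 1538 characters left out ...]
########+............... ....+..+++.++++++++++++++.....++........
185 ..........+++++++++++++++............... ..........+#############+............... ....+..++++++++++++###+++......+........
186 ..........+++++++++++++++............... .........+##############+............... ...++....++++++++++++###+......+++......
187 .........+++++++++++++++................ .........+##############+............... ...++....+++++++++++++##+......++++.....
188 .........+++++++++++++++.......+........ .........+#############++......+........ ...++....++++++++++++++++......+++......
189 .........+++++++++++++++......++........ ........+######+#######+......++........ .........++++++.++++++++......++++......
```

The lever tip now shows at about (286,171), which matches 1.2 rad, and the force rose to 21 N at the stop. I'll retreat and do a final check.

>>> arm_command --series '[0,0,-0.3,0,0,0,0,0,0,-0.8,0,0,0,0,0,0,-1.3,-0.2,0,0,0,0,0,-1.3,-1.0,0,0,0,0,0,-1.3,-1.9,0,0,0,0,0,-1.3,-2.8,0,0,0,0,0,-1.3,-3.6,0,0,0,0,0,-1.3,-3.6,0,0,0]'

```text
time_s: 30.4
eef_pos: [0.492, -0.3877, 0.2594]
eef_rot: [[-0.161, 0.987, 0.009], [0.987, 0.161, -0.009], [-0.011, 0.008, -1.0]]
ft_force: [-0.0, -1.0, 0.8]
grip_width: 0.003
finger_force: 0.0
```

>>> arm_command --series '[0,0.2,-0.2,0,0,0,0,0,0.5,-0.5,0,0,0,0,0,0.5,-0.5,0,0,0,0,0,0.5,-0.5,0,0,0,0]'

```text
time_s: 30.8
eef_pos: [0.461, -0.3652, 0.25]
eef_rot: [[-0.161, 0.987, -0.002], [0.987, 0.161, 0.001], [0.001, -0.002, -1.0]]
ft_force: [0.2, 0.3, -0.3]
grip_width: 0.004
finger_force: 0.0
```

Run:
```python
from h import *
np.set_printoptions(precision=4,suppress=True)
s=env.sense();print(s['time_s'],s['eef_pos'],s['ft_force'],s['joint_vel'])
a,c=snap('wrist','w17');b,cs=snap('side','s17')
g=cv2.cvtColor(a,cv2.COLOR_RGB2GRAY)
ctr=np.array([.512,-.2405,0]);y=np.array([-.1615,.9869,0]);x=np.array([.9869,.1615,0])
for nm,p in (('big',ctr-.038*y+[0,0,.068]),('small',ctr+.03*y+[0,0,.068]),('barB',ctr-.092*y+[0,0,.067]),('barS',ctr+.092*y+[0,0,.067]),('leverOn',ctr-.14*y+.0265*x+[0,0,.081])):
    u,v=map(int,proj('wrist',c,p));print(nm,u,v)
    for r in range(v-14,v+15,2): print(''.join('#' if t<50 else ('+' if t<95 else ('-' if t<150 else '.')) for t in g[r,max(u-22,0):u+23]))
g1=cv2.imread('pics/s17.png',0);g0=cv2.imread('pics/side0.png',0);d=cv2.absdiff(g0,g1)
for nm,(u,v) in dict(salt=(243,189),timer=(290,233),tumbler=(223,320),mill=(310,160),jar=(324,160)).items(): print(nm,d[v-15:v+15,u-14:u+14].mean())
```

```text
30.8 [ 0.461  -0.3652  0.25  ] [ 0.2402  0.2843 -0.3006] [-0.0004  0.021  -0.0151 -0.0019  0.0023 -0.0008]
big 313 115
----+------#------------------+-----+#-----+-
----+------+--+---------------++----+#-----+-
-----------+--+---------------++----++-----+-
+---+------+------------------#+----++--+--+-
++--+------+-----.....-.-++---+-----++-----+-
+++++----------..---......-+--+-----++-----+-
++++++---------.--..........+++-----++-----#-
++++++++------..--..........-+#------+-----+-
++++#++++-+--------.........-+#-----++----++-
++++#+++++++---..--.......--+-+-----++-----+-
++++#+++++#++----....-..--++--+-----++-----+-
++++#+++++++++----------------+-----++--+-++-
++++#++++++#+++---------------+-----+------+-
++++#++++++#++++--------------+-----+------+-
+--+#++++++#++++++------------+-----+----..+-
small 313 61
----+-----++--+---------------+--+--++-+--++-
----+-----++------------------#-----++----++-
----+------+------------------+-----++----+#-
-+--+--+--++------------------+-----++----++-
-+--++-+---+------------------+------+--+-++-
----++-----+------+-..###+----++----++-----+-
--
[... 1944 characters left out ...]
##########-...............
#############++++-+#####++###-...............
########################++###-...............
########################+####-...............
#-..-+#+################+####................
########################+####................
#######################++###+......-.........
#######################++###-............---.
.................-#####+####-.............--.
.................-+####++###-................
...................+#######-.................
......................--.....................
.............................................
salt 0.8273809523809523
timer 0.7916666666666666
tumbler 1.1226190476190476
mill 2.567857142857143
jar 0.8369047619047619
```

The pins show through both holes, both bars sit at seated height, the lever is on, and the bystanders are unmoved. Handing in.

```bash
python3 -c "
from workcell import env
print(env.close_job())"
```

```text
the job is handed in; nothing more can be done
None
```

The job is handed in: by my last camera and force checks, the plate is seated ribbed side up on both pins and released, the lever is fully over, the bystanders are unmoved, and it took about 31 s; no verdict came back.

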